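Pack the craft caddy after the cardboard lesson

TASK

Pack the wooden caddy after the cardboard lesson: slip the tall tape roll over the spindle down to its base and the flat tape roll over it on top, stand the glue stick upright (cap up) in the round cup, and lay the sanding block flat, grip up, in the long tray. The empty tape core, the glue bottle with the pointed nozzle and the plain wood offcut do not belong in the caddy: leave them standing where they are.

Things in the scene. Friction and masses are not known exactly. Their poses are not given: they have to be found in the camera images.
- tall_roll: the tall, partly used roll of off-white masking tape, standing with its hole upright: a ring 54 mm across, hole 38 mm, 38 mm high (wall 8 mm). Origin on the hole's axis at the underside, z up.
- flat_roll: the flat, full roll of off-white masking tape, lying with its hole upright: a ring 66 mm across, hole 38 mm, 19 mm high (wall 14 mm). Origin on the hole's axis at the underside, z up.
- glue_stick: glue stick standing upright: a round stick with a flat top, 95 mm high, 28 mm across at the grey base wheel (lowest 14 mm) and at the grey cap (from 60 to 95 mm), the white barrel between 25 mm across. Origin at the centre of the underside, z up.
- sanding_block: light wooden sanding block: a base slab 80 x 46 mm, 18 mm high, with a raised grip ridge 20 mm wide along its whole length, its top 48 mm above the underside. Origin at the centre of the underside, x along the 80 mm length, z up.
- spindle: tape spindle, fixed in the caddy: a wooden base plate 90 x 90 mm, 10 mm thick, with one upright round post 18 mm thick in the middle, the post's tapered top 76 mm above the plate's underside. Origin at the centre of the plate's underside (8 mm above the table), z up along the post; y along the row of holders.
- cup: round wooden cup, fixed in the caddy: 62 mm across outside, 54 mm inside, 50 mm high, floor 5 mm thick. Origin at the centre of its underside (8 mm above the table), z up, y along the row of holders. The caddy is a plywood board 140 x 380 mm, 8 mm thick, fixed, with the three holders 120 mm apart in a row along it, in any order; its long rims stand 16 mm and its end rims 34 mm above the table.
- long_tray: long open wooden tray, fixed in the caddy: 113 x 73 mm outside, 22 mm high, walls and floor 4 mm thick, so 105 x 65 mm inside; its long side lies across the row of holders. Origin at the centre of its underside (8 mm above the table), x along its long side, y along the row, z up.
- empty_core: look-alike, to be left: an empty cardboard tape core, a thin-walled brown tube 44 mm across, hole 38 mm, 38 mm high, standing. Origin on the axis at the underside.
- glue_bottle: look-alike, to be left: a small white glue bottle standing upright, 28 mm across, white body to 60 mm, with a thin grey pointed nozzle (10 mm thick at its foot) up to 95 mm. Origin at the centre of the underside.
- offcut: look-alike, to be left: a plain rectangular wood offcut without a grip ridge, 80 x 46 mm, 40 mm high. Origin at the centre of the underside, x along the 80 mm length.
Not all that is in view belongs to the job. What is shaped like the offcut but red or yellow is not meant.

How it is judged:
At the end, for the whole second after the job is handed in: Tall roll round the post on the base plate, flat roll on it (within 14 mm of the axis, 4 mm in height, level); glue stick upright on the cup's floor; sanding block flat on the tray's floor, grip up; all released, at rest; look-alikes upright, moved under 20 mm (horizontal distance between each of tall_roll, flat_roll and spindle below 0.014 m and z of tall_roll in the frame of spindle between 0.006 and 0.015 m and angle between each of tall_roll, flat_roll's own z axis and vertical below 0.12 rad and z of flat_roll in the frame of spindle between 0.044 and 0.053 m and horizontal distance between glue_stick and cup below 0.018 m and z of glue_stick in the frame of cup between 0 and 0.01 m and angle between glue_stick's own z axis and vertical below 0.15 rad and x of sanding_block in the frame of long_tray between -0.02 and 0.02 m and y of sanding_block in the frame of long_tray between -0.018 and 0.018 m and z of sanding_block in the frame of long_tray between 0 and 0.008 m and angle between sanding_block's own z axis and vertical below 0.1 rad and linear speed of each of tall_roll, flat_roll, glue_stick, sanding_block below 0.02 m/s and angular speed of each of tall_roll, flat_roll, glue_stick, sanding_block below 0.2 rad/s and distance of each of empty_core, glue_bottle, offcut from where it was at the start of the episode below 0.02 m and angle between each of empty_core, glue_bottle, offcut's own z axis and vertical below 0.2 rad); the robot touches nothing.
It fails at once if a look-alike (empty core, glue bottle, offcut) was moved more than 20 mm or tipped (not (distance of each of empty_core, glue_bottle, offcut from where it was at the start of the episode below 0.02 m and angle between each of empty_core, glue_bottle, offcut's own z axis and vertical below 0.2 rad)).
It also fails if it takes over 112 s, if anything falls off the work surface, if the arm or the gripper's body presses on something with over 40 N, if the wrist force passes 120 N, or if a joint passes its speed limit or range.

ROBOT

A 6-joint arm with a two-finger parallel gripper is mounted at the origin on the work surface. World frame = base frame: x ahead of the robot, y to its left, z up, the work surface at z = 0. Lengths are in m, angles in rad, forces in N, time in s.
With the tool pointing down it reaches from about 0.25 to 0.85 m from the base axis. Payload 12.5 kg.
Tool frame: the origin (TCP) lies at the very end of the fingers, on their centre line; the grasp point (between the pads) lies 19 mm behind it; z points along the fingers, x is the direction in which the jaws open and shut, and the axes are right-handed (so a half turn about z gives the same grasp; the last joint's range is limited). The gripper opens to 93 mm and grips with 3 to 60 N. Pads are 15 mm wide; open, the fingers measure 128 mm over their backs; the gripper's body (75 mm by 188 mm) begins 65 mm behind the grasp point.
Start: joints at [-1.391, 0.351, 1.652, -0, 1.139, -0.085], TCP at [0.144, -0.531, 0.219] pointing down, gripper open.
Joint ranges: [-2.75, 2.75], [-0.79, 2.1], [0.01, 2.65], [-1.57, 4.71], [0.07, 3.14], [-2.87, 2.87]. Speed limits (rad/s): [2.22, 2.22, 2.79, 3.14, 3.14, 3.14].

INTERFACE

Orientations are given as a 3x3 rotation matrix whose columns are the frame's x, y, z axes.
In Python, from workcell import get_obs, get_image, sign_off, search_frame, outline_of, tip_of gives the robot as it stands.
- The arm moves only by the tool move_arm, never from a script. Its argument "series" is a list of rows, each a list of 3 entries, a list of its own where there are three numbers: the gripper's target within -1 to 1 (fully open at 1, half-way at 0, shut at -1), then the shift along the world's x, y, z in mm, then the turn about the world's z in rad. A call has 1 to 5 rows; each row shifts and turns the commanded pose from where the row before left it; what a row does not reach is not made up. A row lasts 1/10 s, in which the tool goes at most 50 mm and 8.59 degrees, less where a joint would pass 70% of its speed; a pose out of reach is approached as far as the arm can. A call with a gripper value outside its range is refused whole. The fingers move at their own pace and stop on an object; the grip force is fixed at half the most. Time passes only in rows, so rows that do not move let the fingers close. It gives the time, the measured TCP pose, the force and the opening at its end, in the units of the state.
- get_obs(): the state, without advancing time (a new reading comes with each control period).
- get_image(name): name is "side" or "top"; returns a dict with "image" (420x560x3 uint8, red, green, blue), "fx", "fy", "cx", "cy" (pixels), "extrinsics" (4x4, takes a point from camera to world coordinates). Camera axes: x right, y up, looking along -z (the intrinsics and any distortion apply to the point x, -y, -z); pixel columns grow to the right and rows downward; lengths in m; the calibration is good to about 2 mm. A picture is of the moment at which its call begins. There is no depth.
- sign_off(): hands the job in, once; it reports no verdict.
Trained networks look in a picture, given as the dict that the camera call returned (one of the last four; its "shot" number tells which), for a name from the list of things; names that differ only in an ending like _2 or _b are one class to them, and where a whole thing is asked for, a point or a joint stands for the part that bears it (a point fixed in the world has none). Each returns a list of dicts, best first, with "conf" (0 to 1); they miss things now and then, are a little off and sometimes report something else, mostly with a low value. They report only what shows in the picture. A call takes as long as a camera call. They do not tell look-alikes from the thing itself.
- search_frame(picture, target): "box" ([centre column, centre row, width, height] as shares, 0 to 1, of the picture: columns of its width, rows of its height, round what is visible of it).
- outline_of(picture, target): "mask" (420x560 bool, what is visible of it) and "box" ([centre column, centre row, width, height] as shares, 0 to 1, of the picture: columns of its width, rows of its height, round what is visible of it).
- tip_of(picture, target): "position" ([column, row] as shares, 0 to 1, of the picture: columns of its width, rows of its height: a listed point, or the origin of a listed thing).
The state is a dict: "time_s": time; "joint_pos": joint angles; "joint_vel": joint speeds; "effort": joint torques, N m; "tool_pos": TCP position; "orientation": TCP orientation; "wrist_force": force on the tool from outside, world axes, zero at the start; "ft_torque": the same for the moment, N m; "finger_gap": opening from 0.0 (shut) to 1.0 (fully open).
Only numpy, scipy, OpenCV 4.12 (cv2) and the standard library are available. Lean on these libraries where they do the work, as an engineer would, in place of code of your own. Each camera call takes 0.05 s, during which the arm holds its last target.

## Working session

There is one attempt and no reset: what is moved stays moved. The work goes in short steps, Python scripts to look and compute and a tool call to move; the robot and the scene stay as the last step left them, time stands still between calls to the robot, and variables do not carry over. Pictures are saved under pics/ and viewed, and the job is handed in when it is done.

Besides the shell and the picture viewer there is one more tool, called after "Emit:" as name([rows], argument=value, ...), one row to a line, values as JSON. move_arm: Moves the arm, as the interface text tells. Its arguments: {"type":"object","properties":{"series":{"type":"array"}},"required":["series"]}

```bash
mkdir -p pics; ls; python3 - <<'E'
from workcell import *
import cv2,numpy as np
o=get_obs();print({k:np.round(v,3).tolist() for k,v in o.items()})
for n in("top","side"):
    p=get_image(n);cv2.imwrite(f"pics/{n}0.png",p["image"][:,:,::-1]);print(n,p["fx"],p["fy"],p["cx"],p["cy"],np.round(p["extrinsics"],3).tolist(),[k for k in p])
E
```

```text
pics
{'time_s': 0.0, 'joint_pos': [-1.391, 0.351, 1.652, -0.0, 1.139, -0.085], 'joint_vel': [0.0, 0.001, -0.001, -0.0, -0.0, 0.0], 'effort': [-0.001, -49.733, -28.525, 0.07, 0.026, -0.0], 'tool_pos': [0.144, -0.53, 0.218], 'orientation': [[0.262, -0.965, -0.0], [-0.965, -0.262, 0.001], [-0.001, -0.0, -1.0]], 'wrist_force': [0.003, -0.279, 0.05], 'ft_torque': [0.014, 0.007, 0.015], 'finger_gap': 0.995}
top 468.15246868655936 468.15246868655936 282.80261848547434 212.98382083488863 [[0.006, 0.994, -0.108, 0.286], [-1.0, 0.006, 0.007, -0.102], [0.007, 0.108, 0.994, 1.437], [0.0, 0.0, 0.0, 1.0]] ['image', 'fx', 'fy', 'cx', 'cy', 'extrinsics', 'shot']
side 526.1783608810435 526.1783608810435 282.6891584843365 212.71886382708385 [[0.93, 0.286, -0.23, 0.141], [-0.366, 0.691, -0.623, -0.949], [-0.019, 0.664, 0.748, 1.044], [0.0, 0.0, 0.0, 1.0]] ['image', 'fx', 'fy', 'cx', 'cy', 'extrinsics', 'shot']
```

View pics/top0.png

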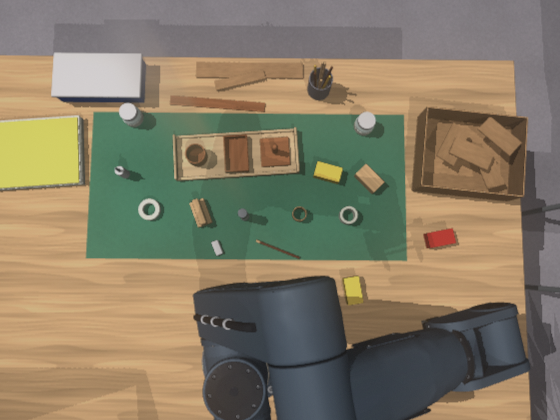

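View pics/side0.png

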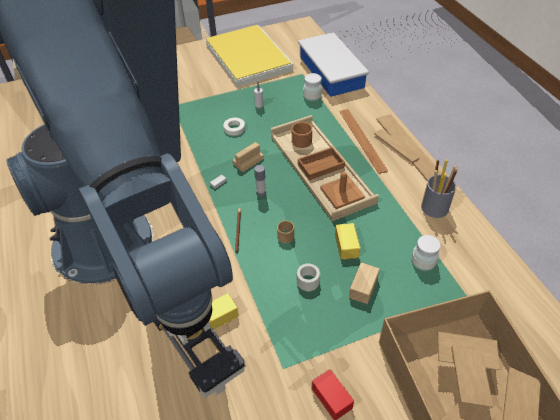

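```bash
cat > h.py <<'E'
from workcell import *
import cv2,numpy as np
def ray(p,u,v,z):
    E=p["extrinsics"];d=E[:3,:3]@np.array([(u-p["cx"])/p["fx"],-(v-p["cy"])/p["fy"],-1.]);c=E[:3,3]
    return c+d*(z-c[2])/d[2]
def proj(p,X):
    E=p["extrinsics"];q=E[:3,:3].T@(np.asarray(X,float)-E[:3,3])
    return np.array([p["cx"]+p["fx"]*q[0]/-q[2],p["cy"]-p["fy"]*q[1]/-q[2]])
def crop(p,box,s,name):
    x0,y0,x1,y1=box;cv2.imwrite(name,cv2.resize(p["image"][y0:y1,x0:x1,::-1],None,fx=s,fy=s,interpolation=cv2.INTER_CUBIC))
E
python3 - <<'E'
from h import *
for n in("top","side"):
    p=get_image(n)
    if n=="top": crop(p,(90,110,410,265),2.5,"pics/topc.png")
    else: crop(p,(170,70,480,330),2.4,"pics/sidec.png")
    for t in "tall_roll flat_roll glue_stick sanding_block spindle cup long_tray empty_core glue_bottle offcut".split():
        r=[(round(q["conf"],2),np.round(np.array(q["box"])*[560,420,560,420],1).tolist()) for q in search_frame(p,t)[:3]]
        t2=[(round(q["conf"],2),np.round(np.array(q["position"])*[560,420],1).tolist()) for q in tip_of(p,t)[:3]]
        print(n,t,r,t2)
E
```

```text
top tall_roll [(0.57, [368.4, 177.8, 32.6, 28.6]), (0.46, [346.8, 215.8, 17.3, 19.1])] [(0.67, [346.3, 216.1])]
top flat_roll [] [(0.6, [150.1, 210.1])]
top glue_stick [(0.67, [367.5, 178.5, 29.7, 30.0]), (0.43, [244.6, 215.4, 13.4, 5.6])] [(0.61, [246.4, 217.5])]
top sanding_block [(0.78, [200.9, 210.8, 29.0, 23.9])] [(0.97, [202.4, 213.0]), (0.19, [149.7, 210.3])]
top spindle [(0.64, [274.2, 150.4, 31.5, 28.7])] [(0.78, [272.3, 150.0])]
top cup [(0.88, [197.6, 154.7, 24.4, 25.6]), (0.18, [245.5, 214.4, 11.2, 5.8])] [(0.79, [198.3, 156.0])]
top long_tray [(0.87, [237.0, 153.2, 26.6, 41.4])] [(0.88, [234.8, 154.5])]
top empty_core [(0.49, [302.3, 206.9, 0.8, 5.9]), (0.18, [348.1, 214.4, 15.8, 18.6])] [(0.63, [303.1, 212.3]), (0.36, [273.6, 149.2])]
top glue_bottle [(0.58, [121.6, 171.6, 14.0, 11.4])] [(0.69, [126.8, 174.1])]
top offcut [(0.96, [439.4, 237.8, 33.2, 18.9]), (0.91, [327.2, 172.7, 31.0, 22.7]), (0.62, [353.2, 289.5, 21.1, 30.7])] [(0.92, [366.8, 179.6]), (0.69, [352.1, 288.8]), (0.66, [438.2, 242.0])]
side tall_roll [(0.64, [307.3, 276.1, 27.3, 27.9])] [(0.78, [303.6, 28
[... 232 characters left out ...]
, 25.3])] [(0.71, [247.4, 163.4])]
side spindle [(0.89, [341.5, 190.6, 43.8, 37.3])] [(0.78, [340.4, 187.9])]
side cup [(0.64, [301.5, 134.0, 19.8, 27.8]), (0.43, [234.3, 125.5, 22.6, 17.5])] [(0.6, [302.6, 142.0])]
side long_tray [(0.91, [320.4, 162.2, 49.5, 37.1])] [(0.83, [322.9, 163.8])]
side empty_core [(0.6, [287.2, 230.2, 18.5, 24.6])] [(0.64, [283.1, 234.9]), (0.62, [365.2, 287.3])]
side glue_bottle [(0.74, [259.7, 179.8, 12.1, 31.2]), (0.58, [258.0, 94.5, 7.1, 24.7])] [(0.46, [259.1, 103.8])]
side offcut [(0.93, [334.3, 394.3, 43.2, 51.2]), (0.89, [224.0, 311.1, 28.8, 34.5]), (0.86, [348.8, 237.9, 21.5, 34.9])] [(0.86, [363.1, 288.0]), (0.66, [328.7, 398.9]), (0.63, [346.4, 242.9])]
```

View pics/topc.png

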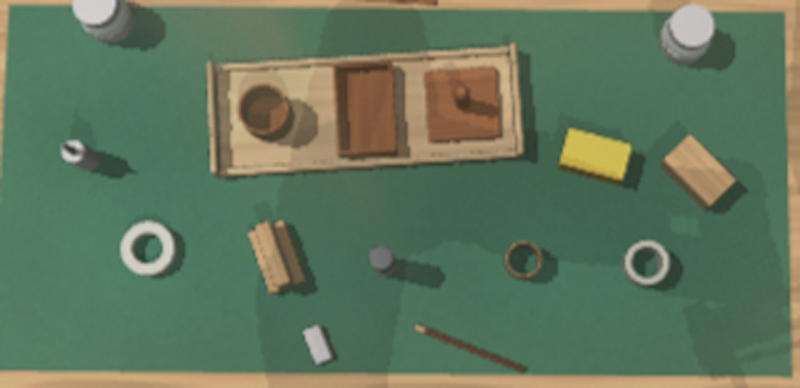

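View pics/sidec.png

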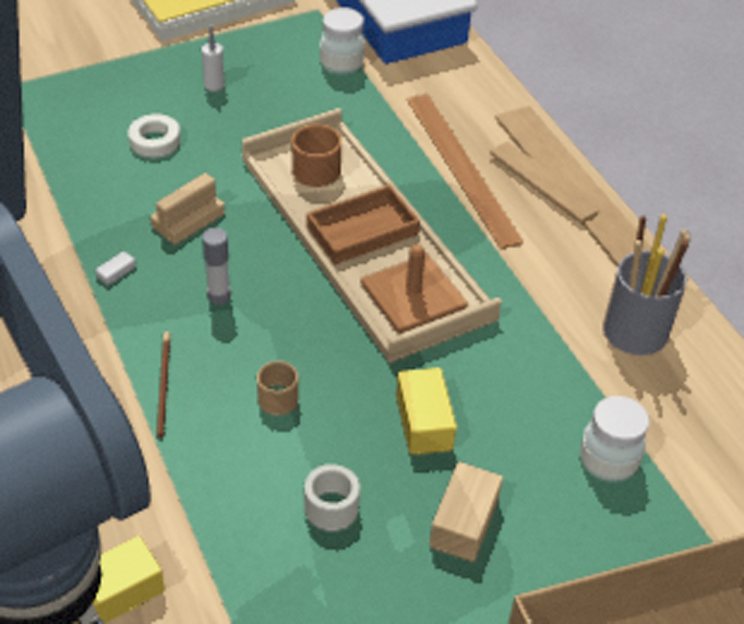

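```bash
cat > fit.py <<'E'
from h import *
from scipy.optimize import minimize
def cyl(r,z0,z1):
    a=np.linspace(0,2*np.pi,40,endpoint=False)
    return np.array([[r*np.cos(t),r*np.sin(t),z] for t in a for z in(z0,z1)])
def box(lx,ly,z0,z1,cx=0,cy=0):
    return np.array([[cx+i*lx/2,cy+j*ly/2,z] for i in(-1,1) for j in(-1,1) for z in(z0,z1)])
M={"tall_roll":[cyl(.027,0,.038)],"flat_roll":[cyl(.033,0,.019)],
"glue_stick":[cyl(.014,0,.014),cyl(.0125,0.01,.06),cyl(.014,.06,.095)],
"sanding_block":[box(.08,.046,0,.018),box(.08,.02,.018,.048)],
"empty_core":[cyl(.022,0,.038)],"glue_bottle":[cyl(.014,0,.06),cyl(.004,.06,.095)],"offcut":[box(.08,.046,0,.04)],
"caddy":[box(.14,.38,0,.008),box(.008,.38,0,.016,.066),box(.008,.38,0,.016,-.066),box(.14,.008,0,.034,0,.186),box(.14,.008,0,.034,0,-.186),
  ]}
S=4
def render(p,parts,x,y,yaw,win,z=0):
    u0,v0,u1,v1=win;im=np.zeros(((v1-v0)*S,(u1-u0)*S),np.uint8)
    c,s=np.cos(yaw),np.sin(yaw)
    for P in parts:
        W=P@np.array([[c,s,0],[-s,c,0],[0,0,1]])+[x,y,z]
        uv=np.array([proj(p,w) for w in W])
        uv=((uv+.5-[u0,v0])*S-.5)
        cv2.fillConvexPoly(im,np.round(cv2.convexHull(uv.astype(np.float32))*16).astype(np.int32),255,shift=4)
    return cv2.resize(im,(u1-u0,v1-v0),interpolation=cv2.INTER_AREA)/255.
def obsmask(p,win):
    u0,v0,u1,v1=win;I=p["image"][v0:v1,u0:u1].astype(float)
    m=(I[...,0]>0.72*I[...,1]).astype(np.uint8)
    c,_=cv2.findContours(m,cv2.RETR_EXTERNAL,cv2.CHAIN_APPROX_NONE)
    o=np.zeros_like(m);cv2.drawContours(o,[max(c,key=cv2.contourArea)],-1,1,-1)
    return o.astype(float)
def fit(pics,name,x0,y0,yaw0=0,pad=8,yawfree=True,z=0):
    D=[]
    for p in pics:
        uv=np.array([proj(p,[x0+dx,y0+dy,zz]) for P in M[name] for dx,dy,zz in (P@np.array([[np.cos(yaw0),np.sin(yaw0),0],[-np.sin(yaw0),np.cos(yaw0),0],[0,0,1]])+[0,0,z])])
        a=np.maximum(uv.min(0).astype(int)-pad,0);b=uv.max(0).astype(int)+pad
        win=(a[0],a[1],min(b[0],560),min(b[1],420));D.append((p,win,obsmask(p,win)))
    def cost(q):
        return sum(((render(p,M[name],x0+q[0]/100,y0+q[1]/100,yaw0+(q[2]/5 if yawfree else 0),w,z)-m)**2).sum()/max(m.sum(),1) for p,w,m in D)
    n=3 if yawfree else 2
    sim=np.vstack([np.zeros(n),np.eye(n)*.8])
    r=minimize(cost,np.zeros(n),method="Nelder-Mead",options=dict(initial_simplex=sim,xatol=.01,fatol=1e-4))
    q=r.x
    return x0+q[0]/100,y0+q[1]/100,yaw0+(q[2]/5 if yawfree else 0),r.fun
E
python3 - <<'E'
from fit import *
T=get_image("top");Sd=get_image("side")
G={"tall_roll":(347,216,.0,0),"flat_roll":(150,210,0.01,0),"glue_stick":(246,216,0,0),"sanding_block":(202,213,0,0),"empty_core":(302,213,.0,0),"glue_bottle":(125,174,0,0),"offcut":(368,179,0.02,0),"caddy":(237,154,.008,0)}
# yaw: image angle
Y={"sanding_block":0.3,"offcut":0.8,"caddy":0.05}
for n,(u,v,z,_) in G.items():
    x,y,_=ray(T,u,v,z)
    yf=n in Y
    for lab,ps in(("both",[T,Sd]),("top",[T]),("side",[Sd])):
        print(n,lab,np.round(fit(ps,n,x,y,Y.get(n,0),yawfree=yf),4))
E
```

```text
tall_roll both [ 0.4356 -0.3078  0.      0.1833]
tall_roll top [ 0.435  -0.3101  0.      0.0799]
tall_roll side [ 0.4368 -0.3053  0.      0.0228]
flat_roll both [0.4503 0.2997 0.     0.1573]
flat_roll top [0.4502 0.2975 0.     0.0341]
flat_roll side [0.4506 0.3037 0.     0.0266]
glue_stick both [0.4315 0.0067 0.     0.5674]
glue_stick top [0.4323 0.0066 0.     0.1936]
glue_stick side [0.4328 0.0116 0.     0.3174]
sanding_block both [0.4407 0.1419 0.3661 0.4645]
sanding_block top [0.4406 0.1387 0.4201 0.1822]
sanding_block side [0.4417 0.1446 0.3843 0.2346]
empty_core both [ 0.4383 -0.1594  0.      0.1539]
empty_core top [ 0.4378 -0.1608  0.      0.0424]
empty_core side [ 0.4393 -0.156   0.      0.0221]
glue_bottle both [0.5605 0.3787 0.     0.7304]
glue_bottle top [0.5612 0.3788 0.     0.0468]
glue_bottle side [0.5614 0.3852 0.     0.6356]
offcut both [ 0.5488 -0.3719  0.7886  0.2232]
offcut top [ 0.5476 -0.3742  0.7752  0.1509]
offcut side [ 0.55   -0.37    0.78    0.0204]
caddy both [0.6257 0.0379 0.0736 0.2564]
caddy top [0.6244 0.0335 0.0669 0.2369]
caddy side [0.6255 0.0393 0.0744 0.0096]
```

Emit:
move_arm([
  [0.5, [45, 35, 0], 0],
  [0.5, [45, 35, 0], 0],
  [0.5, [45, 35, 0], 0],
  [0.5, [45, 35, 0], 0],
  [0.5, [40, 30, 0], 0],
])

```text
time_s: 2.8
tool_pos: [0.3431, -0.3766, 0.2188]
orientation: [[0.261, -0.965, 0.0], [-0.965, -0.261, -0.0], [0.0, -0.0, -1.0]]
wrist_force: [1.0, -1.0, 0.4]
finger_gap: 0.751
```

Emit:
move_arm([
  [0.5, [40, 30, -20], 0],
  [0.5, [30, 22, -40], 0],
  [0.5, [0, 0, -40], 0],
  [0.5, [0, 0, 0], 0],
  [0.5, [0, 0, 0], 0],
])

```text
time_s: 3.3
tool_pos: [0.4063, -0.3303, 0.1241]
orientation: [[0.262, -0.965, -0.0], [-0.965, -0.262, 0.0], [-0.001, 0.0, -1.0]]
wrist_force: [-0.5, -0.7, 1.8]
finger_gap: 0.749
```

```bash
python3 - <<'E'
from fit import *
o=get_obs();print({k:np.round(o[k],3).tolist() for k in("time_s","tool_pos","orientation","finger_gap")})
p=get_image("side");uv=proj(p,o["tool_pos"]);print(uv)
print(proj(p,o["tool_pos"]+o["orientation"][:,0]*.0375) if hasattr(o["orientation"],'shape') else '')
u,v=uv.astype(int)
crop(p,(u-75,v-90,u+75,v+60),4,"pics/s1.png")
t=get_image("top");u,v=proj(t,o["tool_pos"]).astype(int);print(u,v,proj(t,o["tool_pos"]));crop(t,(u-75,v-60,u+75,v+60),4,"pics/t1.png")
E
```

```text
{'time_s': 3.3, 'tool_pos': [0.406, -0.33, 0.124], 'orientation': [[0.262, -0.965, -0.0], [-0.965, -0.262, 0.0], [-0.001, 0.0, -1.0]], 'finger_gap': 0.749}
[300.32364989 262.38890684]
[311.21520505 273.7896319 ]
360 221 [360.66566116 221.27145752]
```

View pics/s1.png

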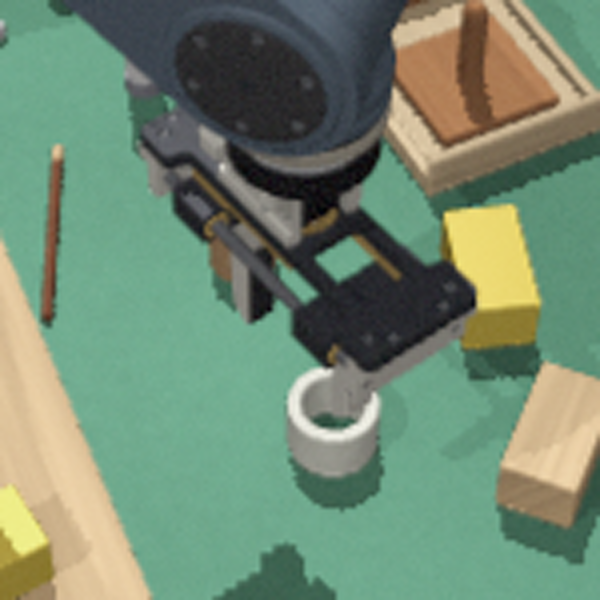

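View pics/t1.png

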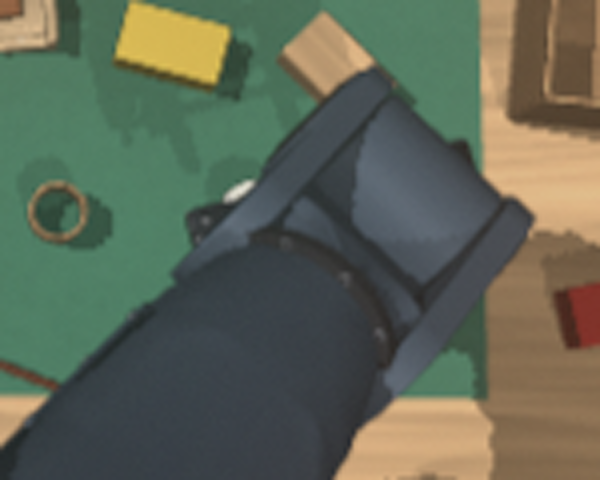

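Emit:
move_arm([
  [0.75, [15, 12, 0], 0],
  [0.75, [14, 10, -15], 0],
  [0.75, [0, 0, -30], 0],
  [0.75, [0, 0, -25], 0],
  [0.75, [0, 0, 0], 0],
])

```text
time_s: 3.9
tool_pos: [0.4346, -0.308, 0.0528]
orientation: [[0.261, -0.965, -0.002], [-0.965, -0.261, 0.001], [-0.002, 0.001, -1.0]]
wrist_force: [0.3, 0.2, -0.9]
finger_gap: 0.872
```

```bash
python3 - <<'E'
from fit import *
p=get_image("side");o=get_obs();u,v=proj(p,o["tool_pos"]).astype(int)
crop(p,(u-60,v-60,u+60,v+60),5,"pics/s2.png")
E
```

```text
(no output)
```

View pics/s2.png

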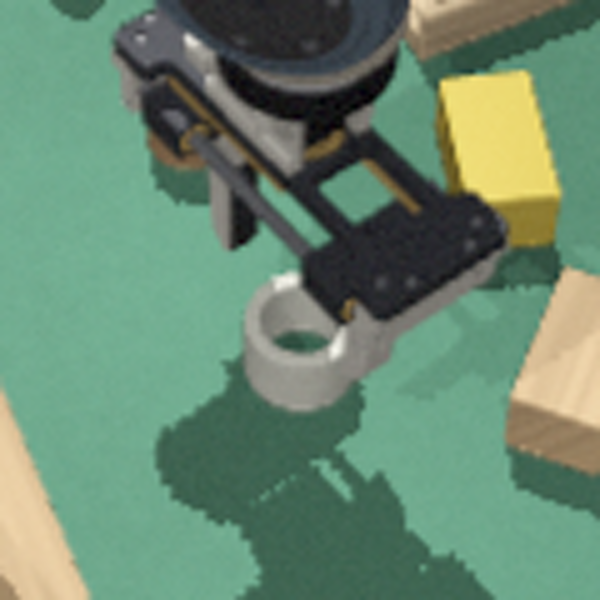

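Emit:
move_arm([
  [0.75, [0, 0, -25], 0],
  [0.75, [0, 0, -19], 0],
  [0.75, [0, 0, 0], 0],
  [-1, [0, 0, 0], 0],
  [-1, [0, 0, 0], 0],
])

```text
time_s: 4.45
tool_pos: [0.4363, -0.3089, 0.0113]
orientation: [[0.261, -0.965, 0.002], [-0.965, -0.261, -0.002], [0.002, -0.002, -1.0]]
wrist_force: [-0.2, 0.2, 0.2]
finger_gap: 0.753
```

Emit:
move_arm([
  [-1, [0, 0, 0], 0],
  [-1, [0, 0, 0], 0],
  [-1, [0, 0, 20], 0],
  [-1, [0, 0, 30], 0],
  [-1, [0, 0, 30], 0],
])

```text
time_s: 4.95
tool_pos: [0.4352, -0.3078, 0.0905]
orientation: [[0.262, -0.965, -0.001], [-0.965, -0.262, 0.0], [-0.001, 0.0, -1.0]]
wrist_force: [0.7, -0.2, 0.0]
finger_gap: 0.581
```

Emit:
move_arm([
  [-1, [0, 0, 30], 0],
  [-1, [0, 0, 20], 0],
  [-1, [0, 0, 0], 0],
  [-1, [0, 0, 0], 0],
])

```text
time_s: 5.35
tool_pos: [0.4353, -0.3079, 0.1392]
orientation: [[0.262, -0.965, 0.0], [-0.965, -0.262, -0.0], [0.0, -0.0, -1.0]]
wrist_force: [-0.5, 0.4, -1.3]
finger_gap: 0.579
```

```bash
python3 - <<'E'
from fit import *
p=get_image("side");o=get_obs();u,v=proj(p,o["tool_pos"]).astype(int);print(u,v,o["tool_pos"],o["finger_gap"])
crop(p,(u-60,v-60,u+60,v+60),5,"pics/s3.png")
t=get_image("top")
# caddy holders with side/top views
for n in("spindle","cup","long_tray"):
  for pp,l in((t,"top"),(p,"side")):
    r=outline_of(pp,n)
    if r: print(n,l,r[0]["conf"],np.array(r[0]["box"])*[560,420,560,420])
E
```

```text
308 246 [ 0.4349956  -0.30767776  0.13851511] 0.5801102882252174
spindle top 0.89 [273.504 149.52   31.024  31.584]
spindle side 0.83 [345.296 190.638  36.176  36.918]
cup top 0.59 [196.336 154.308  23.52   22.008]
long_tray top 0.58 [236.04  153.552  26.88   38.304]
long_tray side 0.58 [340.2   161.154  11.816  23.1  ]
```

View pics/s3.png

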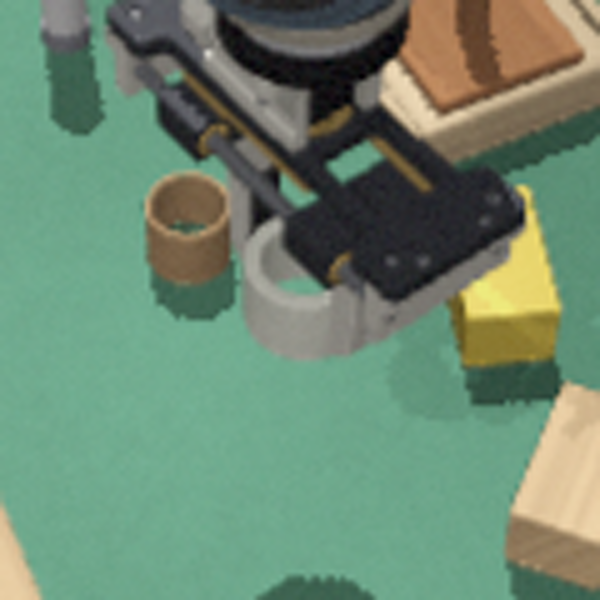

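```bash
python3 - <<'E'
from fit import *
p=get_image("side")
for dx,dy in((0,0),(0,.005),(0,-.005),(.005,0)):
  uv=np.array([proj(p,q) for q in cyl(.027,0,.038)+[.435+dx,-.3077+dy,.1285]])
  print(dx,dy,"umin %.1f vmax %.1f"%(uv[:,0].min(),uv[:,1].max()),"u at vmax %.1f"%uv[uv[:,1].argmax(),0])
# spindle check with caddy pose
for lab,(x,y,a) in dict(both=(.6257,.0379,.0736),top=(.6244,.0335,.0669),side=(.6255,.0393,.0744)).items():
  s=np.array([x+.12*np.sin(a),y-.12*np.cos(a)])
  print(lab,"spindle",s,"cup",[x-.12*np.sin(a),y+.12*np.cos(a)],"posttop side",proj(p,[*s,.084]))
u,v=348,185
crop(p,(u-60,v-60,u+60,v+60),5,"pics/s4.png")
t=get_image("top");crop(t,(160,120,310,190),5,"pics/t4.png")
for (x,y,a) in((.6257,.0379,.0736),(.6244,.0335,.0669)):
  s=np.array([x+.12*np.sin(a),y-.12*np.cos(a)]);print("top post",proj(t,[*s,.084]),proj(t,[*s,.018]))
E
```

```text
0 0 umin 296.1 vmax 259.3 u at vmax 309.6
0 0.005 umin 295.2 vmax 257.6 u at vmax 308.7
0 -0.005 umin 297.0 vmax 261.1 u at vmax 310.5
0.005 0 umin 298.2 vmax 258.6 u at vmax 311.7
both spindle [ 0.63452403 -0.08177513] cup [np.float64(0.6168759716057203), np.float64(0.15757512909078872)] posttop side [344.05393314 173.10747963]
top spindle [ 0.63242201 -0.08623156] cup [np.float64(0.6163779870262431), np.float64(0.15323156354048367)] posttop side [344.07603067 174.42831112]
side spindle [ 0.63441977 -0.08036803] cup [np.float64(0.6165802343363487), np.float64(0.158968031572787)] posttop side [343.78103294 172.77069909]
top post [273.28925279 145.00212307] [273.56628306 150.38678241]
top post [274.79315507 145.70980291] [275.00207111 151.0631282 ]
```

View pics/s4.png

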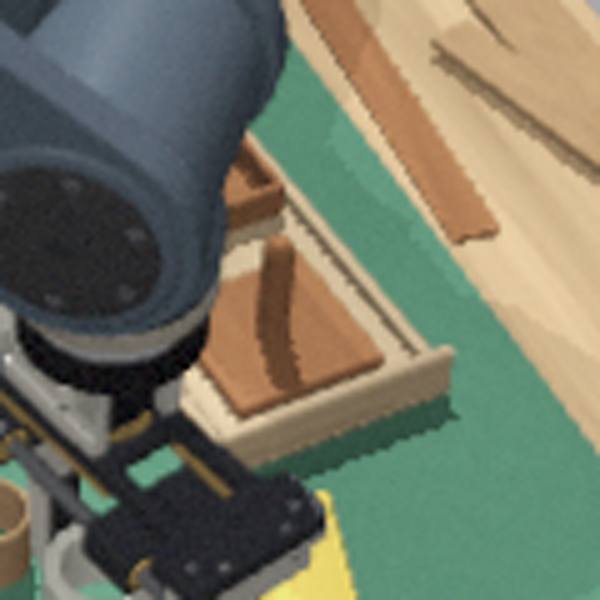

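View pics/t4.png

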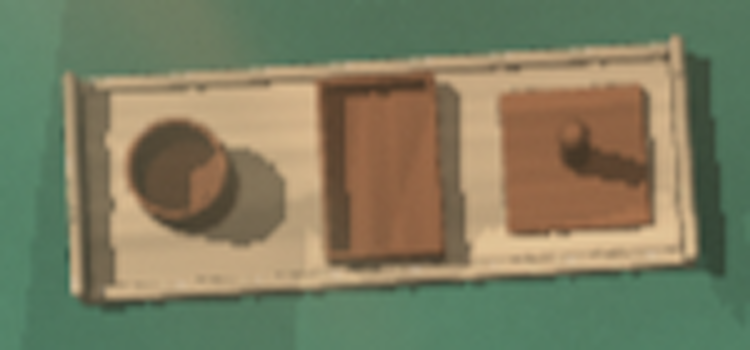

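Emit:
move_arm([
  [-1, [30, 34, 0], 0],
  [-1, [34, 38, 0], 0],
  [-1, [34, 38, 0], 0],
  [-1, [34, 38, 0], 0],
  [-1, [30, 34, 0], 0],
])

```text
time_s: 6.35
tool_pos: [0.5967, -0.1263, 0.1394]
orientation: [[0.262, -0.965, 0.0], [-0.965, -0.262, 0.0], [0.0, -0.0, -1.0]]
wrist_force: [-1.0, -1.6, -0.7]
finger_gap: 0.58
```

Emit:
move_arm([
  [-1, [20, 24, 0], 0],
  [-1, [10, 12, 0], 0],
  [-1, [0, 0, 0], 0],
])

```text
time_s: 6.65
tool_pos: [0.6259, -0.0913, 0.1391]
orientation: [[0.263, -0.965, -0.0], [-0.965, -0.263, 0.0], [-0.0, 0.0, -1.0]]
wrist_force: [-0.1, 0.2, -0.1]
finger_gap: 0.582
```

Emit:
move_arm([
  [-1, [7, 6, 0], 0],
  [-1, [0, 0, -20], 0],
  [-1, [0, 0, 0], 0],
])

```text
time_s: 6.95
tool_pos: [0.6309, -0.0871, 0.1175]
orientation: [[0.26, -0.965, -0.004], [-0.965, -0.26, 0.001], [-0.002, 0.003, -1.0]]
wrist_force: [0.3, 0.7, -0.9]
finger_gap: 0.582
```

```bash
python3 - <<'E'
from fit import *
p=get_image("side");o=get_obs();u,v=proj(p,o["tool_pos"]).astype(int);print(u,v,o["tool_pos"],o["finger_gap"])
crop(p,(u-60,v-60,u+60,v+60),5,"pics/s5.png")
E
```

```text
344 164 [ 0.63140085 -0.08714362  0.11870566] 0.5809246214605005
```

View pics/s5.png

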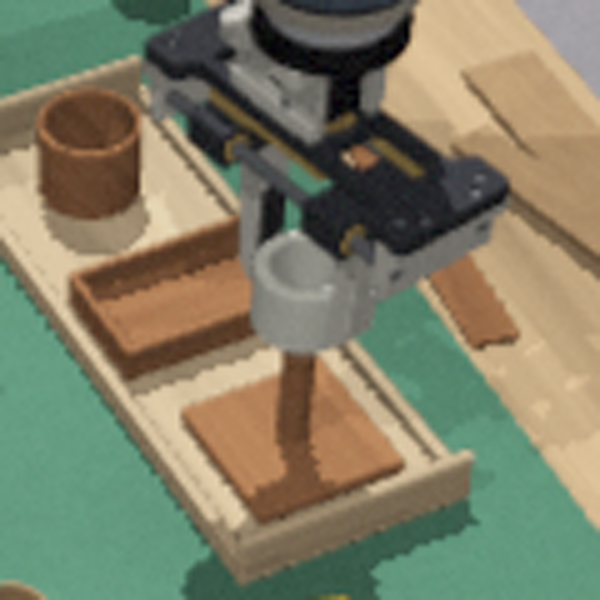

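```bash
python3 - <<'E'
from fit import *
p=get_image("side");o=get_obs();P=o["tool_pos"]
I=p["image"]
uv=np.array([proj(p,q) for q in cyl(.027,0,.038)+[P[0],P[1],P[2]-.0105]])
print("roll pred u",uv[:,0].min(),uv[:,0].max(),"vmax",uv[:,1].max())
for v in (166,168,170,172,176,178,180,184,188): print(v,[int(I[v,u].sum()) for u in range(330,362)])
for s in((.632,-.0865),(.6345,-.0818),(.628,-.0865)):
  print(s,[np.round(proj(p,[*s,z]),1).tolist() for z in(.018,.05,.08)])
E
```

```text
roll pred u 334.2009116740852 356.63186083445987 vmax 175.02225612625426
166 [394, 355, 332, 281, 327, 364, 384, 397, 401, 405, 406, 409, 412, 427, 422, 406, 415, 403, 396, 404, 378, 370, 366, 371, 352, 329, 331, 329, 334, 319, 321, 327]
168 [202, 203, 177, 197, 268, 354, 381, 394, 406, 404, 414, 412, 413, 414, 421, 412, 411, 411, 405, 388, 370, 366, 375, 384, 342, 328, 323, 330, 338, 345, 329, 334]
170 [183, 199, 189, 188, 184, 289, 384, 406, 399, 406, 409, 417, 408, 413, 410, 407, 409, 403, 392, 383, 368, 362, 367, 378, 336, 323, 340, 343, 318, 331, 322, 327]
172 [261, 270, 346, 376, 387, 399, 392, 388, 391, 416, 424, 418, 412, 411, 414, 411, 410, 400, 386, 377, 373, 355, 336, 472, 501, 426, 349, 326, 326, 322, 330, 329]
176 [397, 536, 558, 556, 575, 576, 591, 592, 602, 598, 407, 236, 236, 220, 217, 199, 201, 389, 444, 537, 581, 581, 553, 537, 356, 321, 480, 521, 465, 360, 320, 330]
178 [589, 593, 587, 586, 583, 588, 584, 585, 557, 522, 312, 199, 211, 216, 214, 185, 225, 397, 418, 423, 475, 573, 554, 534, 501, 355, 264, 357, 500, 503, 437, 372]
180 [588, 594, 595, 525, 525, 484, 429, 410, 396, 352, 241, 200, 221, 220, 206, 200, 217, 390, 427, 425, 396, 397, 451, 528, 537, 531, 503, 345, 296, 436, 517, 507]
184 [416, 401, 398, 399, 393, 403, 405, 401, 397, 330, 227, 216, 216, 218, 204, 194, 305, 346, 351, 342, 367, 382, 384, 386, 392, 454, 525, 542, 533, 501, 347, 259]
188 [408, 415, 417, 417, 415, 401, 399, 395, 404, 272, 203, 213, 225, 200, 188, 213, 333, 359, 353, 357, 353, 371, 381, 394, 418, 425, 421, 427, 453, 523, 538, 537]
(0.632, -0.0865) [[342.3, 192.1], [343.1, 183.8], [343.9, 175.6]]
(0.6345, -0.0818) [[342.4, 190.7], [343.2, 182.3], [343.9, 174.2]]
(0.628, -0.0865) [[341.0, 192.5], [341.7, 184.2], [342.5, 176.1]]
```

Emit:
move_arm([
  [-1, [0, 0, -25], 0],
  [-1, [0, 0, -25], 0],
  [-1, [0, 0, -20], 0],
  [-1, [0, 0, -12], 0],
  [-1, [0, 0, 0], 0],
])

```text
time_s: 7.55
tool_pos: [0.6318, -0.0865, 0.0367]
orientation: [[0.261, -0.965, -0.002], [-0.965, -0.261, 0.0], [-0.001, 0.002, -1.0]]
wrist_force: [-0.8, -1.1, -0.3]
finger_gap: 0.581
```

Emit:
move_arm([
  [-1, [0, 0, -6], 0],
  [-1, [0, 0, -2], 0],
  [-1, [0, 0, 0], 0],
])

```text
time_s: 7.85
tool_pos: [0.6327, -0.0863, 0.0299]
orientation: [[0.262, -0.965, 0.001], [-0.965, -0.262, -0.0], [0.0, -0.001, -1.0]]
wrist_force: [-0.3, 0.1, -0.2]
finger_gap: 0.578
```

Emit:
move_arm([
  [0.45, [0, 0, -1], 0],
  [0.45, [0, 0, 0], 0],
  [0.45, [0, 0, 0], 0],
  [0.45, [0, 0, 15], 0],
  [0.45, [0, 0, 30], 0],
])

```text
time_s: 8.35
tool_pos: [0.6313, -0.086, 0.073]
orientation: [[0.262, -0.965, -0.003], [-0.965, -0.262, 0.001], [-0.002, 0.003, -1.0]]
wrist_force: [-0.1, -0.1, 0.0]
finger_gap: 0.724
```

Emit:
move_arm([
  [0.9, [0, 0, 35], 0],
  [0.9, [0, 0, 35], 0],
  [0.9, [-20, 20, 30], 0],
  [0.9, [-25, 40, 0], 0],
  [0.9, [-25, 42, 0], 0],
])

```text
time_s: 8.85
tool_pos: [0.5621, 0.0163, 0.1756]
orientation: [[0.26, -0.966, 0.003], [-0.966, -0.26, -0.0], [0.001, -0.003, -1.0]]
wrist_force: [1.1, 0.7, 0.4]
finger_gap: 0.95
```

Emit:
move_arm([
  [0.9, [-22, 45, 0], 0],
  [0.9, [-22, 45, 0], 0],
  [0.9, [-22, 45, 0], 0],
  [0.9, [-22, 45, 0], 0],
  [0.9, [-20, 40, 0], 0],
])

```text
time_s: 9.35
tool_pos: [0.4535, 0.2373, 0.1748]
orientation: [[0.262, -0.965, 0.001], [-0.965, -0.262, 0.001], [-0.0, -0.002, -1.0]]
wrist_force: [1.5, 0.2, -1.0]
finger_gap: 0.948
```

```bash
python3 - <<'E'
from fit import *
p=get_image("side");o=get_obs();print(o["tool_pos"],o["finger_gap"])
u,v=344,180
crop(p,(u-60,v-60,u+60,v+60),5,"pics/s6.png")
for z in(.014,.018,.022): print(z,np.round(fit([p],"tall_roll",.633,-.083,z=z,yawfree=False),4))
E
```

```text
[0.45104047 0.24149833 0.17477945] 0.9490102073988455
0.014 [ 0.636  -0.1103  0.      0.6845]
0.018 [ 0.6412 -0.1066  0.      0.673 ]
0.022 [ 0.6374 -0.1112  0.      0.674 ]
```

View pics/s6.png

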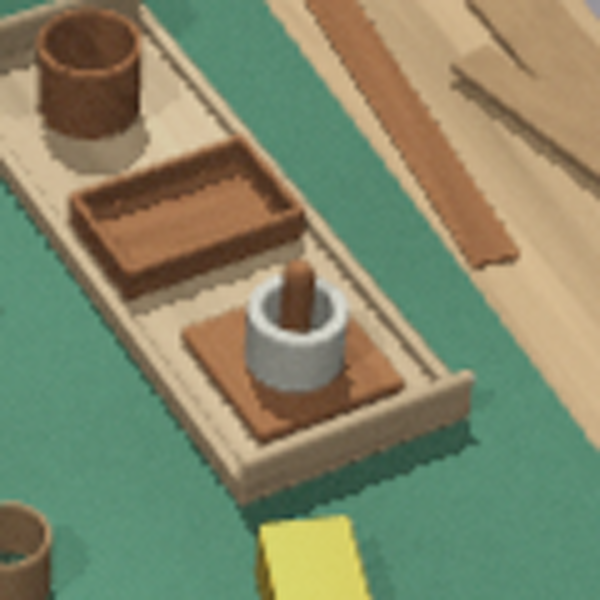

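Emit:
move_arm([
  [0.9, [0, 28, 0], 0],
  [0.9, [0, 28, -30], 0],
  [0.9, [0, 1, -40], 0],
  [0.9, [0, 0, -40], 0],
  [0.9, [0, 0, -20], 0],
])

```text
time_s: 9.9
tool_pos: [0.4536, 0.2921, 0.0416]
orientation: [[0.262, -0.965, -0.002], [-0.965, -0.262, -0.001], [0.001, 0.002, -1.0]]
wrist_force: [0.1, -0.3, 0.4]
finger_gap: 0.949
```

```bash
python3 - <<'E'
from fit import *
p=get_image("side");o=get_obs();print(o["tool_pos"],o["finger_gap"])
u,v=proj(p,o["tool_pos"]).astype(int)
crop(p,(u-60,v-60,u+60,v+60),5,"pics/s7.png")
E
```

```text
[0.45276032 0.29151319 0.03977961] 0.9459789985903393
```

View pics/s7.png

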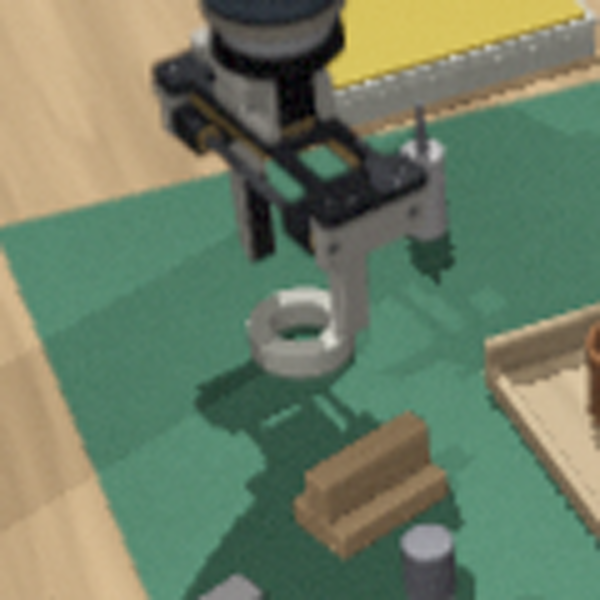

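Emit:
move_arm([
  [0.95, [-3, 7, 0], 0],
  [0.95, [0, 0, -20], 0],
  [0.95, [0, 0, -13], 0],
  [0.95, [0, 0, 0], 0],
  [0.95, [0, 0, 0], 0],
])

```text
time_s: 10.45
tool_pos: [0.452, 0.2997, 0.0114]
orientation: [[0.262, -0.965, 0.001], [-0.965, -0.262, 0.0], [-0.0, -0.001, -1.0]]
wrist_force: [0.1, -0.2, -0.9]
finger_gap: 0.974
```

Emit:
move_arm([
  [0.95, [-1, -1, -7], 0],
  [0.95, [0, 0, 0], 0],
  [-1, [0, 0, 0], 0],
  [-1, [0, 0, 0], 0],
  [-1, [0, 0, 0], 0],
])

```text
time_s: 10.95
tool_pos: [0.4507, 0.2985, 0.0036]
orientation: [[0.262, -0.965, 0.0], [-0.965, -0.262, 0.0], [-0.0, -0.0, -1.0]]
wrist_force: [-1.1, 0.5, 1.2]
finger_gap: 0.766
```

Emit:
move_arm([
  [-1, [0, 0, 0], 0],
  [-1, [0, 0, 20], 0],
  [-1, [0, 0, 30], 0],
  [-1, [0, 0, 30], 0],
  [-1, [0, 0, 30], 0],
])

```text
time_s: 11.45
tool_pos: [0.4504, 0.2983, 0.1146]
orientation: [[0.262, -0.965, -0.0], [-0.965, -0.262, -0.0], [0.0, 0.0, -1.0]]
wrist_force: [0.7, 0.5, 0.0]
finger_gap: 0.711
```

Emit:
move_arm([
  [-1, [0, 0, 30], 0],
  [-1, [0, 0, 30], 0],
  [-1, [0, 0, 0], 0],
])

```text
time_s: 11.75
tool_pos: [0.4522, 0.2993, 0.1772]
orientation: [[0.262, -0.965, 0.006], [-0.965, -0.262, 0.003], [-0.001, -0.006, -1.0]]
wrist_force: [0.8, -0.6, -0.6]
finger_gap: 0.71
```

```bash
python3 - <<'E'
from fit import *
p=get_image("side");o=get_obs();print(o["tool_pos"],o["finger_gap"])
u,v=proj(p,o["tool_pos"]).astype(int)
crop(p,(u-60,v-60,u+60,v+60),5,"pics/s8.png")
E
```

```text
[0.45128408 0.29883241 0.1749449 ] 0.7109356153946802
```

View pics/s8.png

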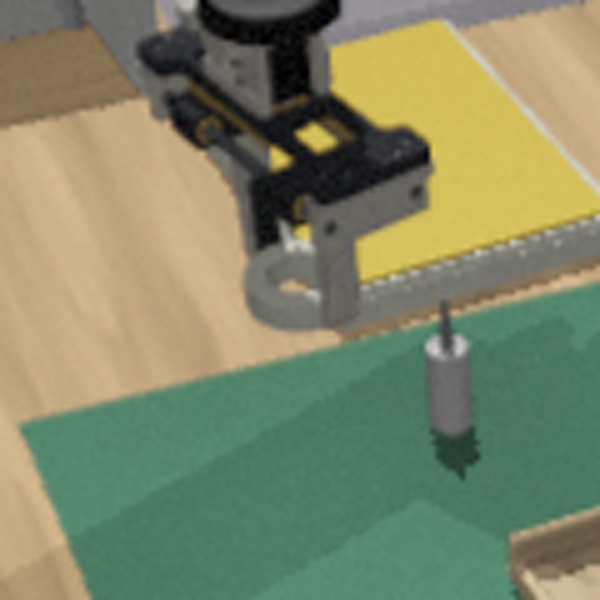

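Emit:
move_arm([
  [-1, [15, -32, 0], 0],
  [-1, [20, -42, 0], 0],
  [-1, [20, -43, 0], 0],
  [-1, [20, -43, 0], 0],
  [-1, [20, -43, 0], 0],
])

```text
time_s: 12.3
tool_pos: [0.5455, 0.0935, 0.172]
orientation: [[0.262, -0.965, -0.002], [-0.965, -0.262, -0.0], [-0.0, 0.002, -1.0]]
wrist_force: [1.8, 0.1, 0.0]
finger_gap: 0.71
```

Emit:
move_arm([
  [-1, [20, -43, 0], 0],
  [-1, [20, -43, 0], 0],
  [-1, [20, -43, 0], 0],
  [-1, [16, -32, 0], 0],
  [-1, [8, -15, 0], 0],
])

```text
time_s: 12.8
tool_pos: [0.6297, -0.0832, 0.1716]
orientation: [[0.259, -0.966, -0.002], [-0.966, -0.259, 0.0], [-0.001, 0.002, -1.0]]
wrist_force: [-0.7, 0.6, -0.5]
finger_gap: 0.708
```

Emit:
move_arm([
  [-1, [0, 0, 0], 0],
  [-1, [0, 0, 0], 0],
])

```text
time_s: 13.0
tool_pos: [0.6289, -0.0795, 0.1725]
orientation: [[0.262, -0.965, -0.002], [-0.965, -0.262, 0.001], [-0.001, 0.001, -1.0]]
wrist_force: [-0.4, -0.1, -0.2]
finger_gap: 0.708
```

Emit:
move_arm([
  [-1, [3, -7, 0], 0],
  [-1, [0, 0, -30], 0],
  [-1, [0, 0, -30], 0],
  [-1, [0, 0, -14], 0],
  [-1, [0, 0, 0], 0],
])

```text
time_s: 13.5
tool_pos: [0.6316, -0.0868, 0.0978]
orientation: [[0.263, -0.965, -0.003], [-0.965, -0.263, 0.001], [-0.002, 0.003, -1.0]]
wrist_force: [-0.4, 0.2, 0.2]
finger_gap: 0.708
```

```bash
python3 - <<'E'
from fit import *
p=get_image("side");o=get_obs();print(o["tool_pos"],o["finger_gap"])
u,v=proj(p,o["tool_pos"]).astype(int)
crop(p,(u-60,v-60,u+60,v+60),5,"pics/s9.png")
E
```

```text
[ 0.63252105 -0.08709332  0.09951481] 0.7072232411669814
```

View pics/s9.png

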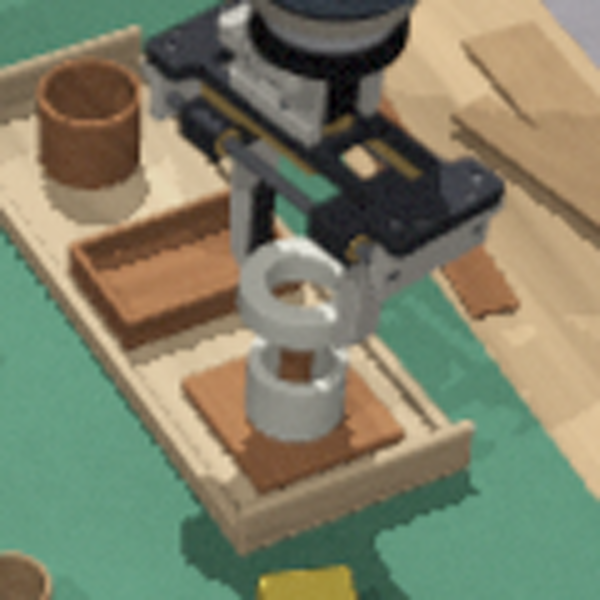

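Emit:
move_arm([
  [-1, [0, 0, -14], 0],
  [-1, [0, 0, -14], 0],
  [-1, [0, 0, -7], 0],
  [-1, [0, 0, 0], 0],
])

```text
time_s: 13.95
tool_pos: [0.6319, -0.0874, 0.0631]
orientation: [[0.262, -0.965, -0.002], [-0.965, -0.262, 0.0], [-0.001, 0.002, -1.0]]
wrist_force: [0.1, -0.4, -0.2]
finger_gap: 0.71
```

Emit:
move_arm([
  [-1, [0, 0, -2], 0],
  [-1, [0, 0, 0], 0],
  [0.7, [0, 0, 0], 0],
  [0.7, [0, 0, 0], 0],
  [0.7, [0, 0, 0], 0],
])

```text
time_s: 14.45
tool_pos: [0.6328, -0.0876, 0.0627]
orientation: [[0.262, -0.965, 0.0], [-0.965, -0.262, -0.0], [0.0, -0.0, -1.0]]
wrist_force: [0.1, 0.3, 0.3]
finger_gap: 0.846
```

Emit:
move_arm([
  [0.7, [0, 0, 15], 0],
  [0.7, [0, 0, 30], 0],
  [0.7, [0, 0, 35], 0],
  [0.3, [-20, 20, 30], 0.07],
  [0.3, [-30, 35, 0], 0.07],
])

```text
time_s: 14.95
tool_pos: [0.5848, -0.0335, 0.1776]
orientation: [[0.394, -0.919, 0.009], [-0.919, -0.394, -0.001], [0.005, -0.007, -1.0]]
wrist_force: [1.3, 1.3, -0.5]
finger_gap: 0.727
```

Emit:
move_arm([
  [0.3, [-35, 35, 0], 0],
  [0.3, [-35, 35, 0], 0],
  [0.3, [-30, 35, 0], 0],
  [0.3, [-30, 35, 0], 0],
  [0.3, [0, 0, 0], 0],
])

```text
time_s: 15.45
tool_pos: [0.4498, 0.1102, 0.1736]
orientation: [[0.397, -0.918, -0.0], [-0.918, -0.397, 0.001], [-0.001, -0.0, -1.0]]
wrist_force: [0.3, 0.4, 0.3]
finger_gap: 0.652
```

```bash
python3 - <<'E'
from fit import *
p=get_image("side");o=get_obs();print(o["tool_pos"],o["finger_gap"])
u,v=344,180
crop(p,(u-60,v-60,u+60,v+60),4,"pics/s10.png")
crop(p,(190,110,310,230),5,"pics/s10b.png")
E
```

```text
[0.45170971 0.10888481 0.17376287] 0.6501723698842757
```

View pics/s10.png

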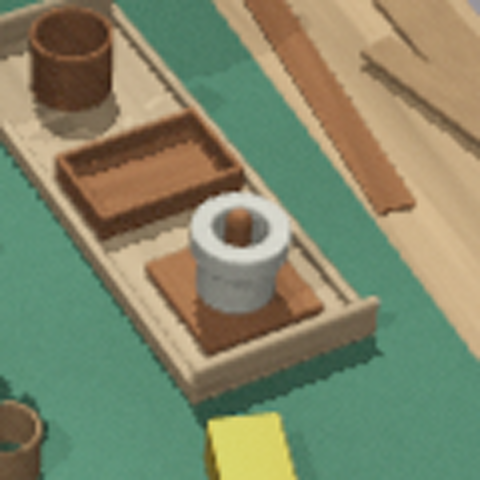

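View pics/s10b.png

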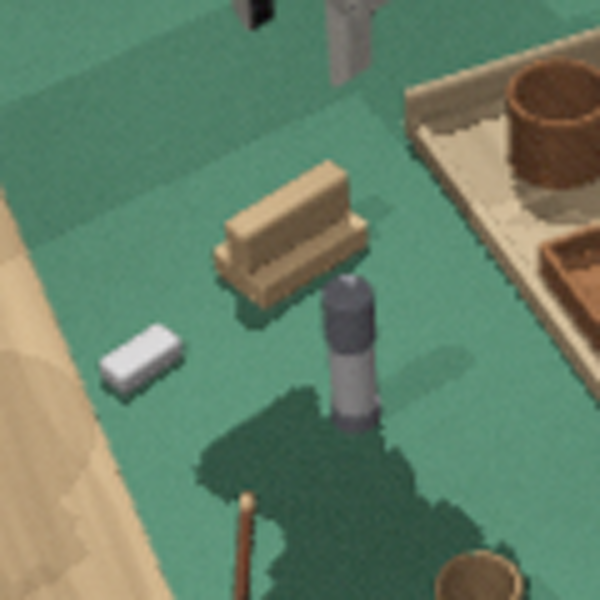

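```bash
python3 - <<'E'
from fit import *
p=get_image("side");t=get_image("top")
b=np.array([.5,-1.6])
for uv in((237,156.6),(258,143.4)):
  print(ray(p,*(np.array(uv)-b),.048))
p2=dict(p);p2["cx"]=p["cx"]+.5;p2["cy"]=p["cy"]-1.6
for w in(0.25,.4,.55): print(np.round(fit([p2],"sanding_block",.441,.139,w,pad=4),4))
print("glue",np.round(fit([p2],"glue_stick",.432,.007,0,pad=4,yawfree=False),4))
# overlay
I=p["image"].copy();R=[]
x,y,a=fit([p2],"sanding_block",.441,.139,.4,pad=4)[:3]
for P in M["sanding_block"]:
  W=P@np.array([[np.cos(a),np.sin(a),0],[-np.sin(a),np.cos(a),0],[0,0,1]])+[x,y,0]
  R.append(np.array([proj(p2,w) for w in W]))
C=cv2.resize(I[110:230,190:310,::-1],None,fx=5,fy=5,interpolation=cv2.INTER_CUBIC)
for uv in R:
  h=cv2.convexHull(((uv+.5-[190,110])*5).astype(np.int32));cv2.polylines(C,[h],True,(0,0,255),1)
gx,gy=fit([p2],"glue_stick",.432,.007,0,pad=4,yawfree=False)[:2]
for P in M["glue_stick"]:
  uv=np.array([proj(p2,w+[gx,gy,0]) for w in P]);h=cv2.convexHull(((uv+.5-[190,110])*5).astype(np.int32));cv2.polylines(C,[h],True,(0,0,255),1)
cv2.imwrite("pics/ov.png",C)
crop(t,(180,180,300,270),5,"pics/t11.png")
E
```

```text
[0.40241023 0.11984218 0.048     ]
[0.4754284  0.14962632 0.048     ]
[0.4377 0.1394 0.3969 0.1669]
[0.4379 0.1394 0.3887 0.1671]
[0.4381 0.1393 0.388  0.1792]
glue [0.4295 0.0066 0.     0.2013]
```

View pics/ov.png

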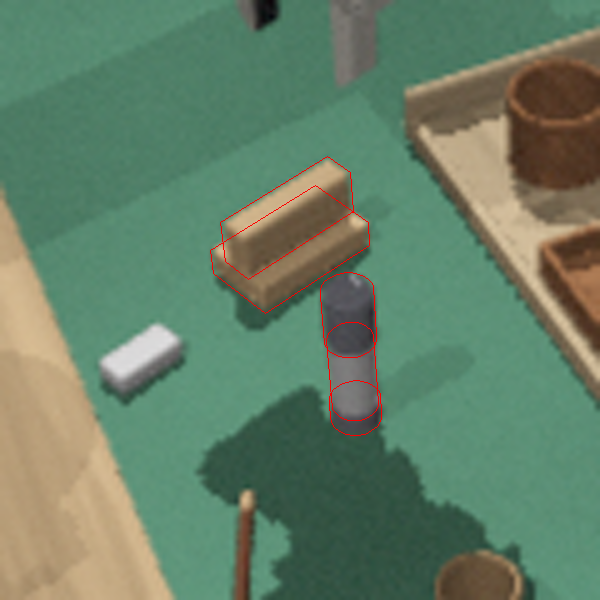

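View pics/t11.png

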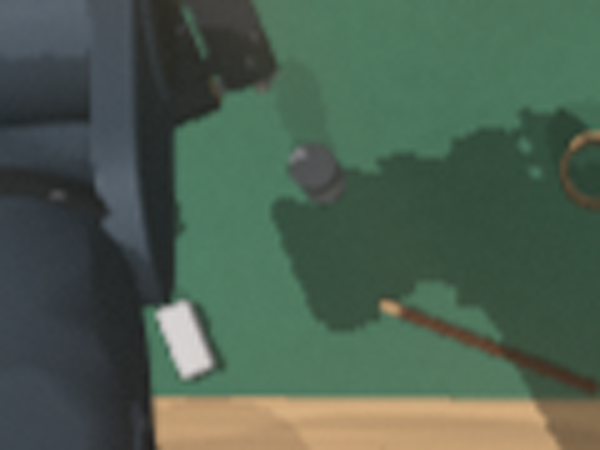

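Emit:
move_arm([
  [0.3, [-6, 15, 0], -0.02],
  [0.3, [-7, 15, -30], 0],
  [0.3, [0, 0, -40], 0],
  [0.3, [0, 0, -30], 0],
  [0.3, [0, 0, 0], 0],
])

```text
time_s: 16.1
tool_pos: [0.4385, 0.1363, 0.0698]
orientation: [[0.374, -0.927, -0.005], [-0.927, -0.374, -0.001], [-0.001, 0.005, -1.0]]
wrist_force: [1.0, -0.6, 0.4]
finger_gap: 0.649
```

```bash
python3 - <<'E'
from fit import *
p=get_image("side");o=get_obs();print(o["tool_pos"],o["finger_gap"],o["orientation"][:,0])
u,v=proj(p,o["tool_pos"]).astype(int)
crop(p,(u-60,v-60,u+60,v+60),5,"pics/s12.png")
E
```

```text
[0.43963514 0.13659444 0.07181473] 0.6511720255871627 [ 3.74150103e-01 -9.27368045e-01 -4.57459974e-04]
```

View pics/s12.png

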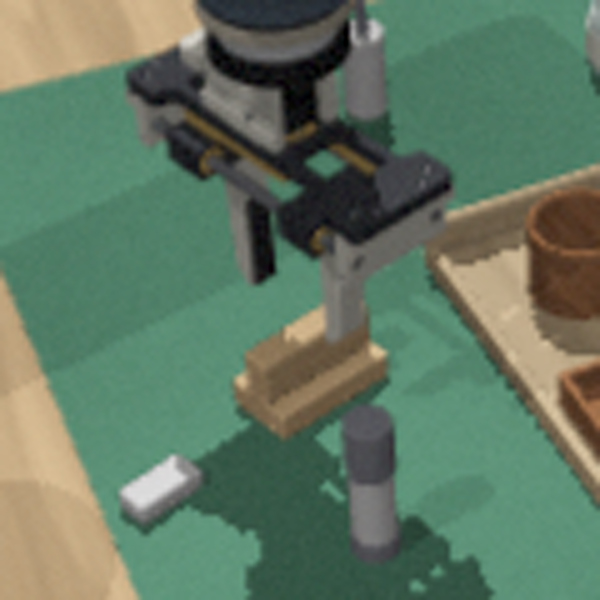

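Emit:
move_arm([
  [0.3, [-1, 2, -25], 0],
  [0.3, [0, 0, -22], 0],
  [0.3, [0, 0, 0], 0],
  [0.3, [0, 0, 0], 0],
])

```text
time_s: 16.55
tool_pos: [0.4398, 0.1393, 0.027]
orientation: [[0.375, -0.927, 0.001], [-0.927, -0.375, 0.0], [0.0, -0.001, -1.0]]
wrist_force: [0.5, 0.2, -0.1]
finger_gap: 0.645
```

Emit:
move_arm([
  [0.3, [-1, 0, -4], 0],
  [-1, [0, 0, 0], 0],
  [-1, [0, 0, 0], 0],
  [-1, [0, 0, 0], 0],
  [-1, [0, 0, 0], 0],
])

```text
time_s: 17.05
tool_pos: [0.4377, 0.1394, 0.0216]
orientation: [[0.375, -0.927, 0.0], [-0.927, -0.375, 0.0], [0.0, -0.0, -1.0]]
wrist_force: [0.3, -0.1, -0.7]
finger_gap: 0.352
```

Emit:
move_arm([
  [-1, [0, 0, 0], 0],
  [-1, [0, 0, 20], 0],
  [-1, [0, 0, 30], 0],
  [-1, [0, 0, 30], 0],
  [-1, [0, 0, 0], 0],
])

```text
time_s: 17.55
tool_pos: [0.4394, 0.1398, 0.1044]
orientation: [[0.375, -0.927, 0.005], [-0.927, -0.375, 0.001], [0.001, -0.005, -1.0]]
wrist_force: [0.6, 0.2, -1.8]
finger_gap: 0.215
```

```bash
python3 - <<'E'
from fit import *
p=get_image("side");o=get_obs();print(o["tool_pos"],o["finger_gap"],o["orientation"][:,0])
u,v=proj(p,o["tool_pos"]).astype(int)
crop(p,(u-60,v-60,u+60,v+60),5,"pics/s13.png")
E
```

```text
[0.43842607 0.13960449 0.10265044] 0.21057777434605596 [ 3.75401496e-01 -9.26862139e-01  5.40033397e-04]
```

View pics/s13.png

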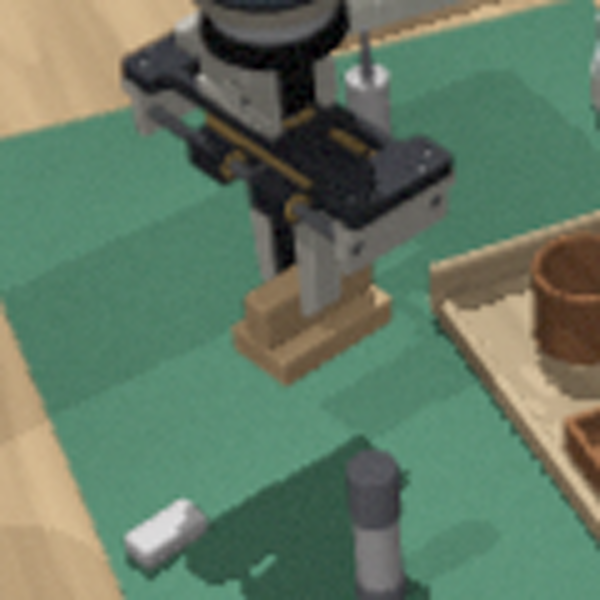

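Emit:
move_arm([
  [-1, [15, -8, 25], -0.08],
  [-1, [35, -20, 10], -0.08],
  [-1, [38, -22, 0], -0.08],
  [-1, [38, -22, 0], -0.07],
  [-1, [35, -20, 0], 0],
])

```text
time_s: 18.1
tool_pos: [0.5995, 0.0462, 0.1348]
orientation: [[0.072, -0.997, -0.002], [-0.997, -0.072, 0.0], [-0.0, 0.002, -1.0]]
wrist_force: [-0.3, -0.3, -0.6]
finger_gap: 0.212
```

Emit:
move_arm([
  [-1, [20, -12, 0], 0],
  [-1, [0, 0, 0], 0],
  [-1, [0, 0, 0], 0],
])

```text
time_s: 18.4
tool_pos: [0.6177, 0.0355, 0.1347]
orientation: [[0.074, -0.997, -0.003], [-0.997, -0.074, 0.0], [-0.0, 0.003, -1.0]]
wrist_force: [-0.0, -0.1, -1.0]
finger_gap: 0.213
```

Emit:
move_arm([
  [-1, [6, -2, -20], 0],
  [-1, [0, 0, -25], 0],
  [-1, [0, 0, -20], 0],
  [-1, [0, 0, 0], 0],
])

```text
time_s: 18.8
tool_pos: [0.6218, 0.0342, 0.0685]
orientation: [[0.076, -0.997, -0.006], [-0.997, -0.076, 0.0], [-0.001, 0.006, -1.0]]
wrist_force: [0.4, 0.3, -0.9]
finger_gap: 0.211
```

```bash
python3 - <<'E'
from fit import *
p=get_image("side");o=get_obs();print(o["tool_pos"],o["finger_gap"],o["orientation"][:,0])
u,v=proj(p,o["tool_pos"]).astype(int)
crop(p,(u-60,v-60,u+60,v+60),5,"pics/s14.png")
E
```

```text
[0.62304527 0.03413635 0.07038343] 0.2122181266352041 [ 7.55112846e-02 -9.97144886e-01 -3.48984443e-04]
```

View pics/s14.png

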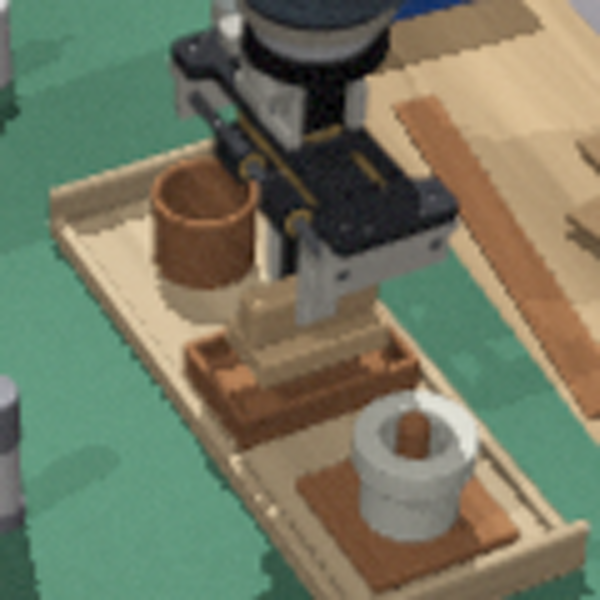

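```bash
python3 - <<'E'
from fit import *
p=get_image("side");o=get_obs();P=o["tool_pos"]
p=dict(p);p["cx"]+=.5;p["cy"]-=1.6
u,v=[344-0,0] if 0 else (0,0)
u,v=proj(p,P).astype(int);u0,v0=u-60,v-60
C=cv2.resize(p["image"][v0:v0+120,u0:u0+120,::-1],None,fx=5,fy=5,interpolation=cv2.INTER_CUBIC)
def draw(parts,x,y,a,z,col):
  for Q in parts:
    W=Q@np.array([[np.cos(a),np.sin(a),0],[-np.sin(a),np.cos(a),0],[0,0,1]])+[x,y,z]
    uv=np.array([proj(p,w) for w in W]);cv2.polylines(C,[cv2.convexHull(((uv+.5-[u0,v0])*5).astype(np.int32))],True,col,1)
draw([box(.113,.073,0,.022)],.624,.0335,.07,.008,(0,0,255))
draw([box(.105,.065,.022,.022)],.624,.0335,.07,.008,(0,0,255))
draw(M["sanding_block"],P[0],P[1],.07,P[2]-.0216,(255,0,0))
draw([cyl(.031,0,.05)],.624-.12*np.sin(.07),.0335+.12*np.cos(.07),0,.008,(0,255,255))
cv2.imwrite("pics/ov2.png",C)
E
```

```text
(no output)
```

View pics/ov2.png

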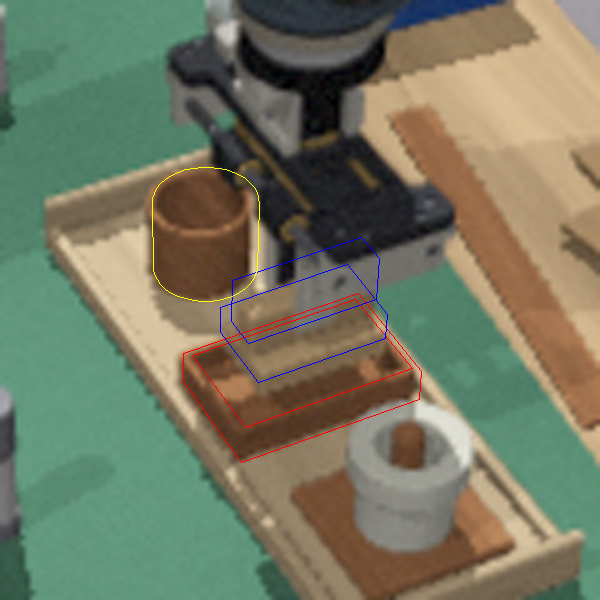

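Emit:
move_arm([
  [-1, [1, 2, -10], 0],
  [-1, [0, 0, -5], 0],
  [-1, [0, 0, 0], 0],
])

```text
time_s: 19.2
tool_pos: [0.6252, 0.0356, 0.0559]
orientation: [[0.075, -0.997, -0.001], [-0.997, -0.075, 0.0], [-0.0, 0.001, -1.0]]
wrist_force: [0.0, 1.7, -0.7]
finger_gap: 0.213
```

```bash
python3 - <<'E'
from fit import *
p=get_image("side");o=get_obs();print(o["tool_pos"],o["wrist_force"])
crop(p,(270,100,380,200),7,"pics/s15.png")
t=get_image("top");crop(t,(160,110,310,200),5,"pics/t15.png")
E
```

```text
[0.62547805 0.03549161 0.05633328] [-0.08651721 -0.68101684 -1.34295455]
```

View pics/s15.png

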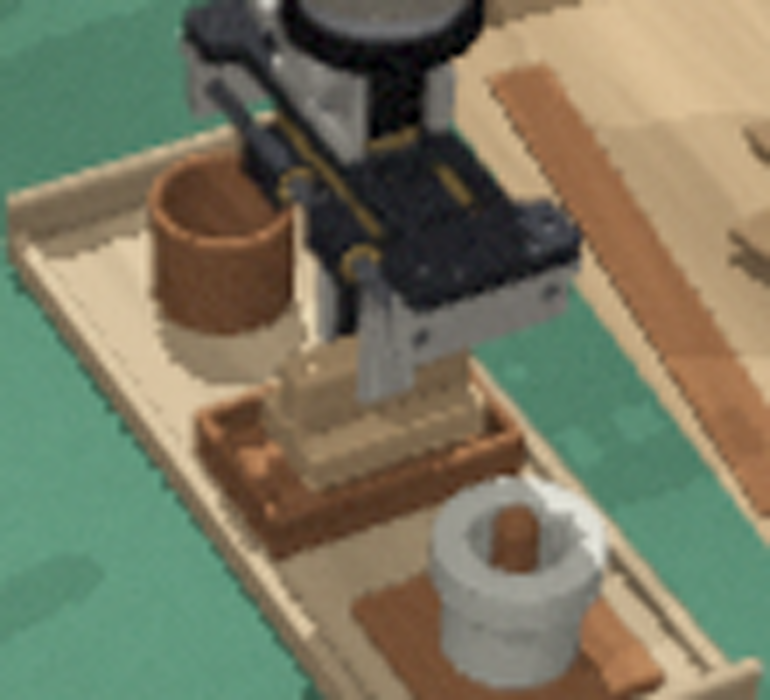

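Emit:
move_arm([
  [-1, [0, 0, -5], 0],
  [-1, [0, 0, -4], 0],
  [-1, [0, 0, 0], 0],
])

```text
time_s: 19.6
tool_pos: [0.6252, 0.0354, 0.0467]
orientation: [[0.075, -0.997, -0.001], [-0.997, -0.075, 0.0], [-0.0, 0.001, -1.0]]
wrist_force: [0.6, -0.1, -1.1]
finger_gap: 0.215
```

Emit:
move_arm([
  [-1, [0, 0, -4], 0],
  [-1, [0, 0, -2], 0],
  [-1, [0, 0, 0], 0],
])

```text
time_s: 19.9
tool_pos: [0.626, 0.0355, 0.0436]
orientation: [[0.075, -0.997, 0.001], [-0.997, -0.075, 0.0], [0.0, -0.001, -1.0]]
wrist_force: [-8.3, 0.4, 20.3]
finger_gap: 0.211
```

```bash
python3 - <<'E'
from fit import *
p=get_image("side");o=get_obs();print(o["tool_pos"],o["wrist_force"])
crop(p,(270,100,380,200),7,"pics/s16.png")
E
```

```text
[0.62600911 0.03549386 0.04356295] [-8.79165316  0.41991188 21.22516143]
```

View pics/s16.png

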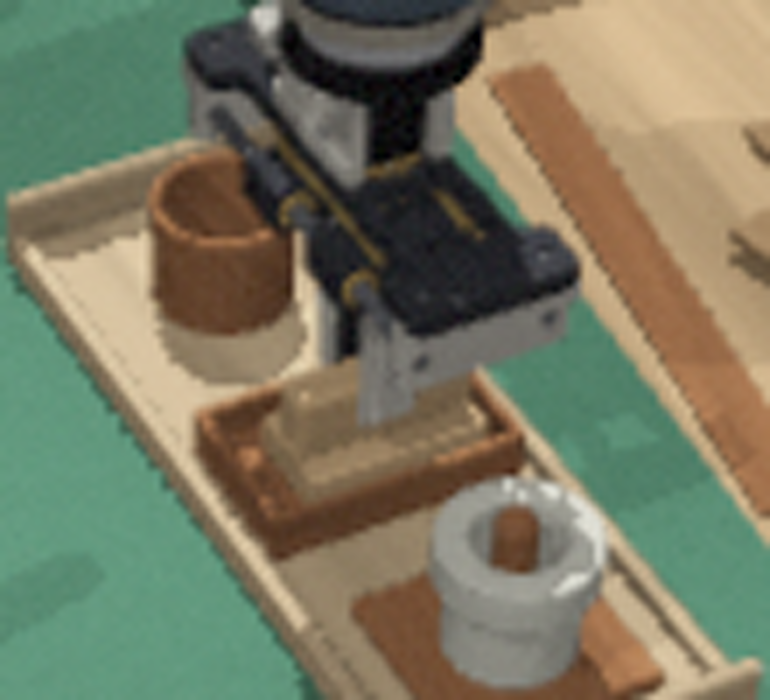

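Emit:
move_arm([
  [-1, [-2, 0, 2], 0],
  [-1, [-3, 0, 0], 0],
  [-1, [0, 0, 0], 0],
])

```text
time_s: 20.25
tool_pos: [0.6205, 0.0354, 0.0436]
orientation: [[0.075, -0.997, 0.0], [-0.997, -0.075, -0.0], [0.0, -0.0, -1.0]]
wrist_force: [-1.6, 0.7, 4.6]
finger_gap: 0.211
```

Emit:
move_arm([
  [-0.2, [0, 0, 0], 0],
  [-0.2, [0, 0, 0], 0],
  [-0.2, [0, 0, 0], 0],
  [-0.2, [0, 0, 10], 0],
  [-0.2, [0, 0, 25], 0],
])

```text
time_s: 20.75
tool_pos: [0.6195, 0.0354, 0.0775]
orientation: [[0.075, -0.997, -0.004], [-0.997, -0.075, 0.0], [-0.0, 0.004, -1.0]]
wrist_force: [-0.1, -0.0, -0.0]
finger_gap: 0.396
```

Emit:
move_arm([
  [0.1, [-10, 0, 35], 0],
  [0.1, [-40, -5, 35], 0],
  [0.1, [-45, -8, 0], 0],
  [0.1, [-40, -8, 0], 0],
  [0.1, [-30, -5, 0], 0],
])

```text
time_s: 21.25
tool_pos: [0.456, 0.0095, 0.1469]
orientation: [[0.075, -0.997, 0.0], [-0.997, -0.075, -0.0], [0.0, -0.0, -1.0]]
wrist_force: [1.1, 0.2, 0.3]
finger_gap: 0.549
```

```bash
python3 - <<'E'
from fit import *
p=get_image("side");o=get_obs();print(o["tool_pos"],o["finger_gap"])
crop(p,(270,100,380,200),7,"pics/s17.png")
t=get_image("top");crop(t,(160,110,310,230),5,"pics/t17.png")
E
```

```text
[0.45249276 0.00934067 0.14639919] 0.5476600413532446
```

View pics/s17.png

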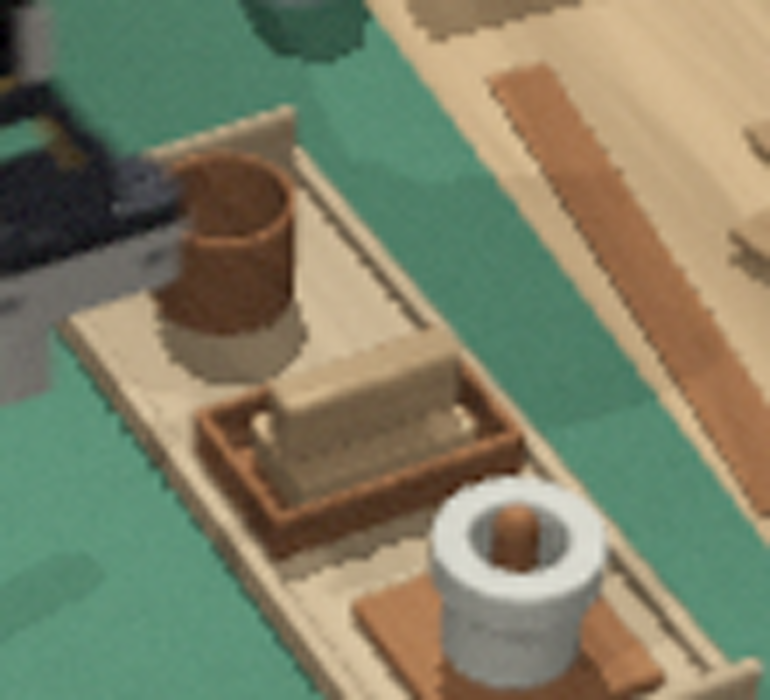

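View pics/t17.png

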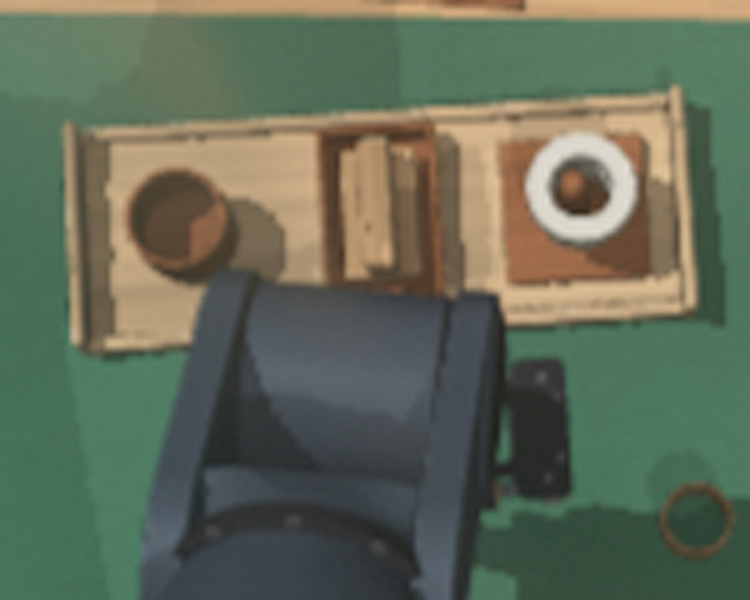

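Emit:
move_arm([
  [0.3, [-10, -1, 0], 0],
  [0.3, [-10, -1, 0], 0],
  [0.3, [0, 0, -15], 0],
  [0.3, [0, 0, 0], 0],
])

```text
time_s: 21.75
tool_pos: [0.4373, 0.0078, 0.1303]
orientation: [[0.075, -0.997, -0.002], [-0.997, -0.075, 0.0], [-0.0, 0.002, -1.0]]
wrist_force: [0.2, 0.6, 0.6]
finger_gap: 0.648
```

```bash
python3 - <<'E'
from fit import *
p=get_image("side");o=get_obs();print(o["tool_pos"],o["finger_gap"])
u,v=proj(p,o["tool_pos"]).astype(int)
crop(p,(u-50,v-50,u+50,v+50),6,"pics/s18.png")
E
```

```text
[0.43784221 0.00779872 0.13092032] 0.6486791538161186
```

View pics/s18.png

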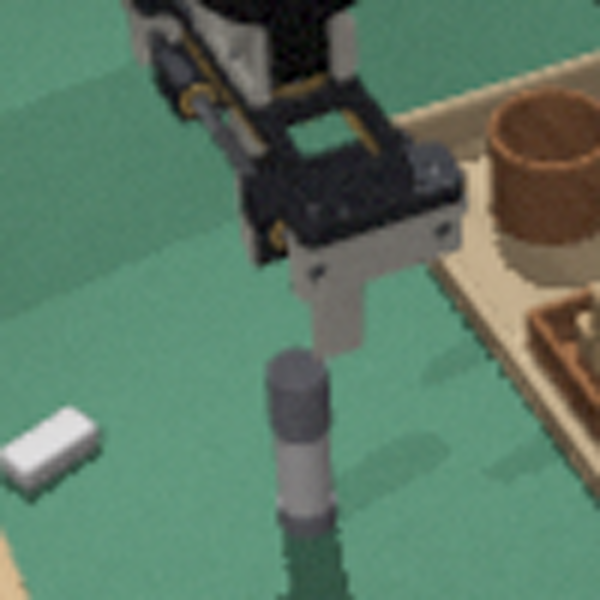

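Emit:
move_arm([
  [0.3, [-7, -1, 0], 0],
  [0.3, [0, 0, -10], 0],
  [0.3, [0, 0, -20], 0],
  [0.3, [0, 0, -15], 0],
  [0.3, [0, 0, 0], 0],
])

```text
time_s: 22.3
tool_pos: [0.43, 0.0068, 0.0847]
orientation: [[0.075, -0.997, -0.003], [-0.997, -0.075, 0.0], [-0.001, 0.003, -1.0]]
wrist_force: [-0.3, -0.3, -0.6]
finger_gap: 0.649
```

```bash
python3 - <<'E'
from fit import *
p=get_image("side");o=get_obs();print(o["tool_pos"],o["finger_gap"],o["wrist_force"])
u,v=proj(p,o["tool_pos"]).astype(int)
crop(p,(u-50,v-50,u+50,v+50),6,"pics/s19.png")
E
```

```text
[0.43067533 0.00679297 0.08568097] 0.6505671475787387 [0.80419198 0.61681975 1.03551398]
```

View pics/s19.png

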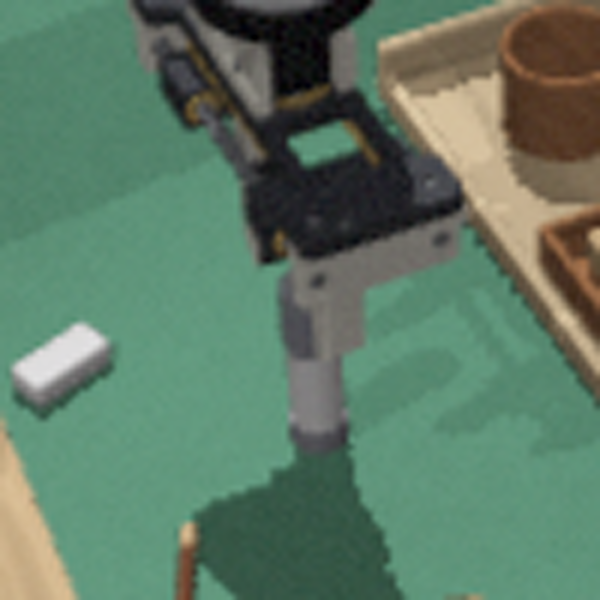

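Emit:
move_arm([
  [0.3, [0, 0, -20], 0],
  [0.3, [0, 0, -15], 0],
  [-1, [0, 0, 0], 0],
  [-1, [0, 0, 0], 0],
  [-1, [0, 0, 0], 0],
])

```text
time_s: 22.85
tool_pos: [0.4318, 0.0067, 0.0522]
orientation: [[0.075, -0.997, 0.002], [-0.997, -0.075, -0.0], [0.0, -0.002, -1.0]]
wrist_force: [0.3, -0.0, -0.2]
finger_gap: 0.44
```

Emit:
move_arm([
  [-1, [0, 0, 0], 0],
  [-1, [0, 0, 0], 0],
  [-1, [0, 0, 15], 0],
  [-1, [0, 0, 25], 0],
  [-1, [0, 0, 30], 0],
])

```text
time_s: 23.35
tool_pos: [0.4306, 0.0068, 0.1218]
orientation: [[0.075, -0.997, -0.002], [-0.997, -0.075, 0.0], [-0.0, 0.002, -1.0]]
wrist_force: [0.6, 0.1, -0.4]
finger_gap: 0.299
```

Emit:
move_arm([
  [-1, [0, 0, 20], 0],
  [-1, [0, 0, 0], 0],
  [-1, [0, 0, 0], 0],
])

```text
time_s: 23.65
tool_pos: [0.431, 0.0068, 0.1411]
orientation: [[0.075, -0.997, 0.0], [-0.997, -0.075, -0.0], [0.0, -0.0, -1.0]]
wrist_force: [0.0, 0.3, -0.7]
finger_gap: 0.298
```

```bash
python3 - <<'E'
from fit import *
p=get_image("side");o=get_obs();print(o["tool_pos"],o["finger_gap"],o["wrist_force"])
u,v=proj(p,o["tool_pos"]).astype(int)
p2=dict(p);p2["cx"]+=.5;p2["cy"]-=1.6
P=o["tool_pos"];u0,v0=u-50,v-50
C=cv2.resize(p["image"][v0:v0+100,u0:u0+100,::-1],None,fx=6,fy=6,interpolation=cv2.INTER_CUBIC)
for Q in M["glue_stick"]:
  uv=np.array([proj(p2,w+[P[0],P[1],P[2]-.05]) for w in Q]);cv2.polylines(C,[cv2.convexHull(((uv+.5-[u0,v0])*6).astype(np.int32))],True,(0,0,255),1)
cv2.imwrite("pics/s20.png",C)
E
```

```text
[0.43067432 0.00678318 0.14051387] 0.29688088962414394 [-0.93684997  0.07709229 -0.19173607]
```

View pics/s20.png

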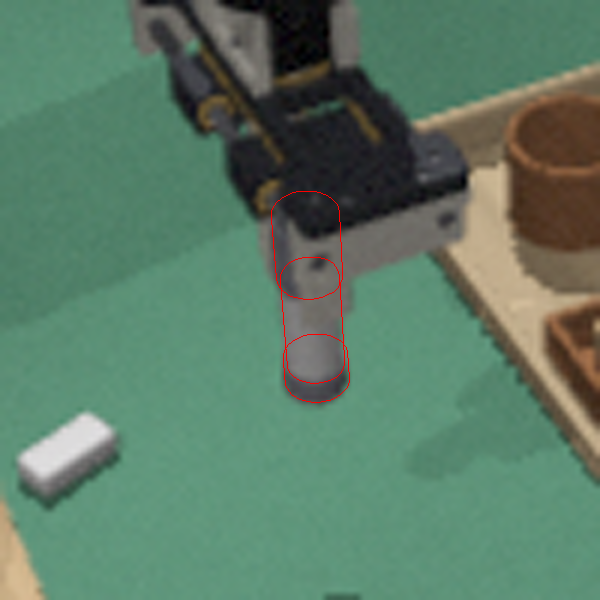

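Emit:
move_arm([
  [-1, [20, 16, 0], 0],
  [-1, [30, 24, 0], 0],
  [-1, [34, 27, 0], 0],
  [-1, [34, 27, 0], 0],
  [-1, [30, 24, 0], 0],
])

```text
time_s: 24.2
tool_pos: [0.5799, 0.1261, 0.1395]
orientation: [[0.075, -0.997, -0.002], [-0.997, -0.075, -0.0], [0.0, 0.002, -1.0]]
wrist_force: [-0.4, -0.4, -0.4]
finger_gap: 0.297
```

Emit:
move_arm([
  [-1, [24, 19, 0], 0],
  [-1, [13, 10, 0], 0],
  [-1, [0, 0, 0], 0],
  [-1, [0, 0, 0], 0],
])

```text
time_s: 24.6
tool_pos: [0.6152, 0.1534, 0.1397]
orientation: [[0.075, -0.997, -0.003], [-0.997, -0.075, -0.001], [0.0, 0.003, -1.0]]
wrist_force: [-0.2, 0.1, -0.5]
finger_gap: 0.296
```

```bash
python3 - <<'E'
from fit import *
p=get_image("side");o=get_obs();print(o["tool_pos"],o["finger_gap"],o["wrist_force"])
crop(p,(250,70,370,170),6,"pics/s21.png")
E
```

```text
[0.61512216 0.15316252 0.14013144] 0.29654742884525054 [-0.49754712  0.58362128 -0.89704455]
```

View pics/s21.png

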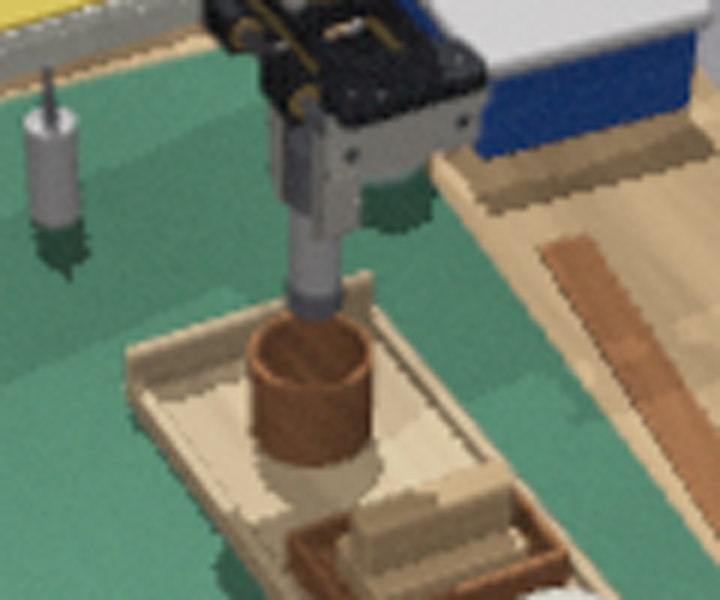

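Emit:
move_arm([
  [-1, [0, 1, -15], 0],
  [-1, [0, 0, -20], 0],
  [-1, [0, 0, -20], 0],
  [-1, [0, 0, -12], 0],
  [-1, [0, 0, 0], 0],
])

```text
time_s: 25.15
tool_pos: [0.6148, 0.1542, 0.0721]
orientation: [[0.074, -0.997, -0.003], [-0.997, -0.074, -0.001], [0.0, 0.004, -1.0]]
wrist_force: [0.5, 0.7, -0.2]
finger_gap: 0.298
```

Emit:
move_arm([
  [-1, [0, 0, -4], 0],
  [-1, [0, 0, -2], 0],
  [-1, [0, 0, 0], 0],
])

```text
time_s: 25.45
tool_pos: [0.6163, 0.1547, 0.0685]
orientation: [[0.075, -0.997, 0.001], [-0.997, -0.075, 0.0], [-0.0, -0.001, -1.0]]
wrist_force: [0.5, 0.4, -0.2]
finger_gap: 0.295
```

Emit:
move_arm([
  [-1, [0, 0, -3], 0],
  [-1, [0, 0, -1], 0],
  [-1, [0, 0, 0], 0],
])

```text
time_s: 25.75
tool_pos: [0.6164, 0.1548, 0.0649]
orientation: [[0.075, -0.997, 0.001], [-0.997, -0.075, 0.0], [-0.0, -0.001, -1.0]]
wrist_force: [-0.3, -1.1, 3.8]
finger_gap: 0.299
```

Emit:
move_arm([
  [0.1, [0, 0, 0], 0],
  [0.1, [0, 0, 0], 0],
  [0.1, [0, 0, 0], 0],
  [0.1, [0, 0, 5], 0],
  [0.1, [0, 0, 20], 0],
])

```text
time_s: 26.25
tool_pos: [0.615, 0.1545, 0.0879]
orientation: [[0.075, -0.997, -0.003], [-0.997, -0.075, -0.001], [0.0, 0.004, -1.0]]
wrist_force: [-0.1, 0.2, -0.1]
finger_gap: 0.55
```

Emit:
move_arm([
  [0.1, [0, 0, 30], 0],
  [0.1, [0, 0, 35], 0],
  [0.1, [-20, 0, 35], 0],
  [0.1, [-40, 0, 0], 0],
  [0.1, [-40, 0, 0], 0],
])

```text
time_s: 26.75
tool_pos: [0.5154, 0.1547, 0.1903]
orientation: [[0.074, -0.997, 0.002], [-0.997, -0.074, 0.0], [-0.0, -0.002, -1.0]]
wrist_force: [1.2, 0.5, 0.4]
finger_gap: 0.549
```

Emit:
move_arm([
  [0.1, [-45, 0, 0], 0],
  [0.1, [-45, 0, 0], 0],
  [0.1, [-45, 0, 0], 0],
  [0.1, [-30, 0, 0], 0],
  [0.1, [0, 0, 0], 0],
])

```text
time_s: 27.25
tool_pos: [0.3482, 0.1546, 0.1895]
orientation: [[0.076, -0.997, -0.001], [-0.997, -0.076, 0.0], [-0.0, 0.001, -1.0]]
wrist_force: [0.4, -0.5, 0.9]
finger_gap: 0.549
```

```bash
python3 - <<'E'
from fit import *
p=get_image("side");o=get_obs();print(o["tool_pos"],o["time_s"])
p2=dict(p);p2["cx"]+=.5;p2["cy"]-=2
for n,x0,y0 in(("empty_core",.4383,-.161),("glue_bottle",.561,.379),("offcut",.5485,-.374)):
  print(n,np.round(fit([p],n,x0,y0,.78 if n=="offcut" else 0,yawfree=n=="offcut"),4))
u0,v0=270,90;C=cv2.resize(p["image"][v0:v0+120,u0:u0+120,::-1],None,fx=5,fy=5,interpolation=cv2.INTER_CUBIC)
cv2.imwrite("pics/s22.png",C)
C=C.copy()
def draw(parts,x,y,a,z,col):
  for Q in parts:
    W=Q@np.array([[np.cos(a),np.sin(a),0],[-np.sin(a),np.cos(a),0],[0,0,1]])+[x,y,z]
    uv=np.array([proj(p2,w) for w in W]);cv2.polylines(C,[cv2.convexHull(((uv+.5-[u0,v0])*5).astype(np.int32))],True,col,1)
draw(M["sanding_block"],.62,.0355,.07,.012,(255,0,0))
draw(M["glue_stick"],.6164,.1548,0,.013,(255,0,0))
draw(M["tall_roll"],.632,-.0868,0,.018,(255,0,0));draw(M["flat_roll"],.632,-.0868,0,.056,(255,0,0))
draw([box(.113,.073,0,.022)],.624,.0335,.07,.008,(0,0,255))
cv2.imwrite("pics/ov22.png",C)
t=get_image("top");crop(t,(160,110,310,200),5,"pics/t22.png");crop(t,(90,100,410,265),2.4,"pics/t22b.png")
E
```

```text
[0.35039855 0.15485571 0.18987488] 27.3
empty_core [ 0.4393 -0.1558  0.      0.0238]
glue_bottle [0.5612 0.3854 0.     0.6406]
offcut [ 0.5501 -0.37    0.7808  0.0197]
```

View pics/s22.png

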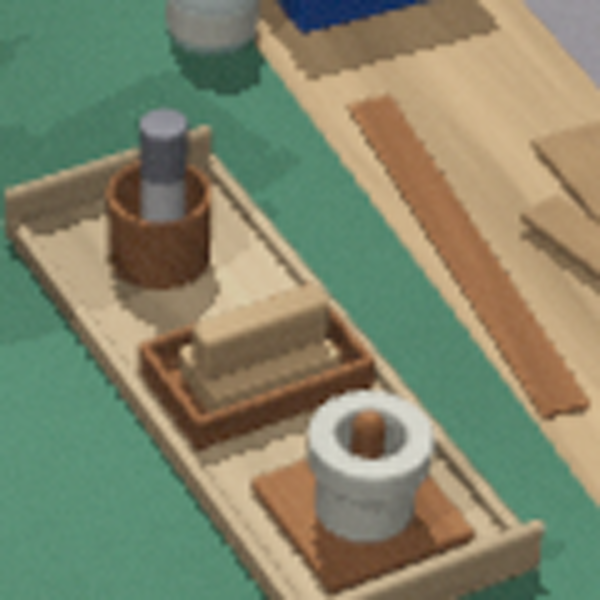

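View pics/ov22.png

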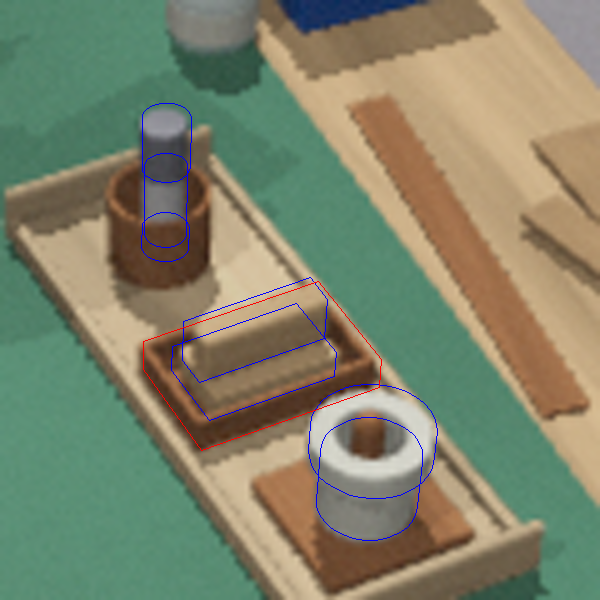

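View pics/t22.png

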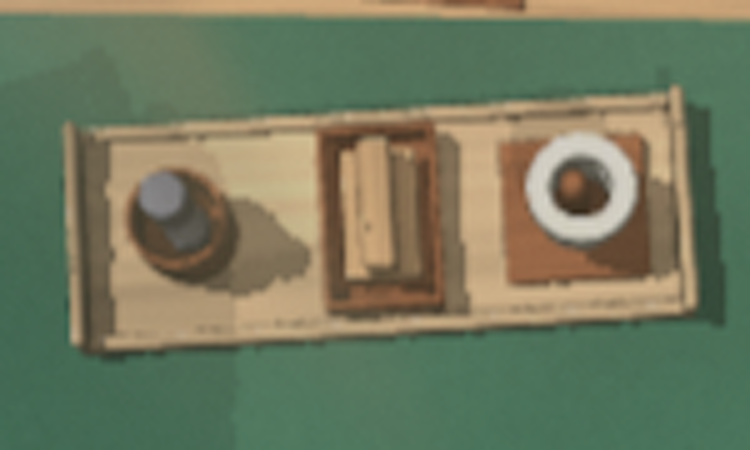

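```bash
python3 - <<'E'
from fit import *
p=get_image("side");crop(p,(293,143,350,185),13,"pics/s23.png")
t=get_image("top");crop(t,(215,127,260,180),11,"pics/t23.png")
E
```

```text
(no output)
```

View pics/s23.png

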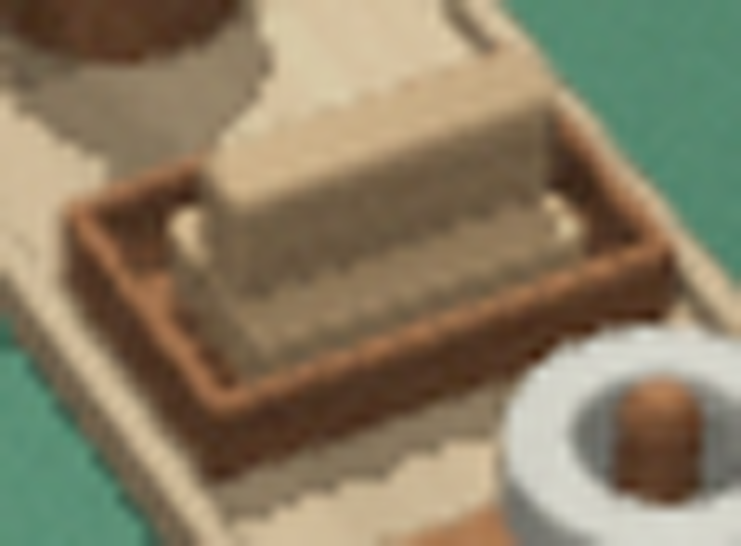

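View pics/t23.png

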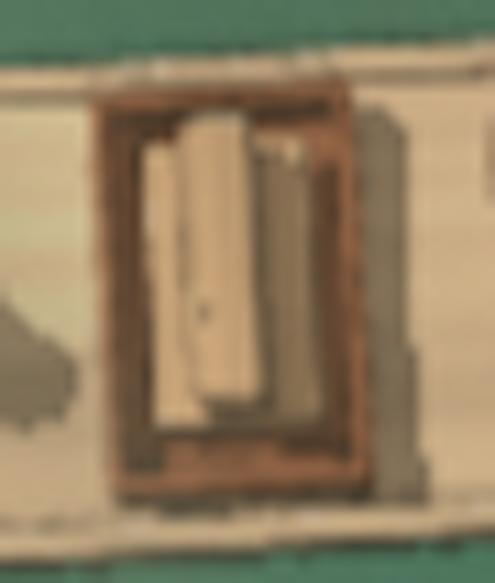

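```bash
python3 -c "
from workcell import *
print(sign_off(), get_obs()['time_s'])"
```

```text
the job is handed in; nothing more can be done
the job is handed in; nothing more can be done
```

The caddy is packed and handed in at about 27.4 s of the 112 s allowed.

- **Rolls:** The tall roll stands on the spindle's base plate and the flat roll sits level on top of it. Both views show the post inside both holes.
- **Glue stick:** It stands upright, cap up, in the cup. I felt light contact of about 4 N at the cup's floor before letting go.
- **Sanding block:** It lies grip up in the tray, clear of the walls, with its edges parallel to the rims. I judged flatness from the pictures only and did not fit it numerically.
- **Look-alikes:** In the last picture the core, bottle and offcut were within about 0.3 mm of their first side-view measurements. The bottle's fit was poor both times, though the two readings agree.
- **Arm:** The gripper was left well clear of everything.

Two checks disagreed along the way:

- **Camera offset:** The top and side cameras differed by about 5 mm in y. I settled this by looking at the held tall roll, which favoured the top camera.
- **Sanding block height:** The block touched down with the tool about 10 mm higher than planned, with a push of about 21 N, so it probably hung lower in the grip than assumed. I eased off, shifted it about 5 mm back and released it, and later views show it seated.

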